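Clamp a stone model with the turnbuckle

TASK

Set the grey stone dental model crosswise on the cork bed between the two jaws of the clamp. Then turn the turnbuckle by its spokes, their tops going away from you toward the bed, so that both jaws draw in together and hold the model, and stop when the sprung pads on both sides are pressed about half-way in: firm, but never to their stops, which would chip the stone. Work gently, let go, and leave the things around as they stand.

Things in the scene. Friction and masses are not known exactly. Their poses are not given: they have to be found in the camera images.
- stone_centre (a point): centre (half-way up) of the grey stone dental model: loose, 75 g, horseshoe-shaped, 54 mm long (its x), 60 mm wide (its y), 28 mm high. Heel end (-x) flat, front end (+x) rounded. Can be grasped from above across its 54 mm length (heel to front)
- stone_model: the same grey stone model; origin at the centre of its underside, z up, x from the heel to the rounded front
- clamp: the fixed clamp; origin at the centre of the underside of its 215 x 250 x 10 mm grey base plate. x points from the turnbuckle (robot's side, at x = -60 mm) to the bed (at x = +60 mm), y along the turnbuckle, z up. The green jaws are at most 78 mm high and slide along y
- bed (a point): centre of the top of the cork bed, 45 mm above the bench, 50 mm (clamp x) by 44 mm (clamp y); the model goes here centred, its length along the clamp's x (either way round), its 60 mm width between the pads
- hub (a point): centre of the brass turnbuckle body, 62 mm above the bench, its axis along clamp y. Five smooth steel spokes (8 mm thick, in the plane clamp y = 0, 72 degrees apart) end in blue 12 mm balls whose centres are 42 mm from the axis. Bearings at y = 22 to 30 mm both sides reach 75 mm above the bench: above that a shut gripper can push a spoke
- turnbuckle (a joint): turnbuckle angle, rad. At 0 (and each fifth of a turn) one spoke points straight up; growing = tightening: the top moves along clamp +x, away from the robot. Each radian draws each jaw in by 8.5 mm; it ends at 3.6. It turns with a steady friction of about 0.26 N m and stays where it is left; each N of clamping force (pressed on both pads) adds 0.017 N m
- left_jaw: left (clamp +y) green jaw; origin at y = +82 mm at joint 0, moves inward (to -y). It carries a boss and a sprung black rubber pad (44 mm along clamp x, 47 to 69 mm above the bench); at joint 0 this pad's face is 46 mm from the clamp's centre plane. Each pad is sprung: 2.5 N per mm, 6 mm of travel. Whichever pad touches first slides the model along the bed
- right_jaw: right (clamp -y) green jaw, origin at y = -86 mm at joint 0, moves to +y. Its boss is a set-screw: the pad face is 38 to 60 mm from the centre plane at joint 0, not measured: feel or see the touch. On each pin a white band (3 mm, by the pad) and a red one (3 mm, by the boss) show: half-way is red just gone in (7.5 N), the stop is all gone in (15 N). 5 to 11 N on each pad is good
- pink_model: bystander: pink dental model, 54 x 60 x 28 mm, to be left alone; origin under its centre
- bowl: bystander: green rubber bowl, 68 mm wide, 42 mm high; origin under its centre
- tape: bystander: roll of masking tape, 66 mm wide, 20 mm high; origin under its centre
- bottle: bystander: white bottle with a pointed nozzle, 24 mm wide, 88 mm high; origin under its centre

How it is judged:
By the outcome, as a careful person would: the job done as asked, in the order asked, and still so for the second after the job is handed in, with the robot touching nothing.
It also fails if it takes over 72 s, if anything falls off the work surface, if the arm or the gripper's body presses on something with over 40 N, if the wrist force passes 120 N, or if a joint passes its speed limit or range.

ROBOT

A 6-joint arm with a two-finger parallel gripper is mounted at the origin on a cart in front of the work surface, level with it; the furniture and walls round the work are solid. World frame = base frame: x ahead of the robot, y to its left, z up, the work surface at z = 0. Lengths are in m, angles in rad, forces in N, time in s.
With the tool pointing down it reaches from about 0.425 to 0.95 m from the base axis. Payload 3.5 kg.
Tool frame: the origin (TCP) lies at the centre of the arm's flange, where the gripper is bolted on; the fingertips stand 173 mm ahead of it and the grasp point (between the pads) lies 155 mm ahead of it (ctrl.tcp_to_grasp is the distance from the TCP to the grasp point, in m); z points along the fingers, x is the direction in which the jaws open and shut, and the axes are right-handed (so a half turn about z gives the same grasp; the last joint's range is limited). The gripper opens to 85 mm and grips with 20 to 120 N. Pads are 22 mm wide; open, the fingers measure 114 mm over their backs; the gripper's body (76 mm by 85 mm) begins 54 mm behind the grasp point. The pads swing forward as they close: fully open they stand 13 mm farther back than shut.
Start: joints at [-1.405, 0.286, 1.577, -0, 1.279, -0.15], TCP at [0.21, -0.642, 0.405] pointing down, gripper open.
Joint ranges: [-2.77, 2.77], [-0.9, 2.22], [0.21, 2.48], [-1.53, 4.67], [0.24, 2.81], [-2.84, 2.84]. Speed limits (rad/s): [2.79, 2.79, 3.14, 3.14, 3.14, 3.14].

INTERFACE

Orientations are given as a unit quaternion [x, y, z, w].
In Python, from plant import readout, imaging, ctrl, spotter gives the robot as it stands.
- The arm moves only by the tool apply_moves, never from a script. Its argument "steps" is a list of rows, each an object of numbers: "tx", "ty", "tz": the shift along the tool's x, y, z in mm; "wx", "wy", "wz": the turn, a rotation vector about the tool's x, y, z in rad. In form: [{"tx": .., "ty": .., "tz": .., "wx": .., "wy": .., "wz": ..}, ...]. A call has 1 to 12 rows; each row is the pose to reach, as a shift and turn from the pose commanded when the call began, along the tool's axes at that moment; what a row does not reach only later rows make up. A row lasts 1/10 s, in which the tool goes at most 50 mm and 8.59 degrees, less where a joint would pass 70% of its speed; a pose out of reach is approached as far as the arm can. A call with a gripper value outside its range is refused whole. "hand" is the opening, from 0 (shut) to 1 (fully open), set as the call begins (left out, the last holds). The fingers move at their own pace and stop on an object; "force" is the grip in N (left out, the last holds). Time passes only in rows, so rows that repeat a pose let the fingers close. It gives the time, the measured TCP pose, the force and the opening at its end, in the units of the state.
- readout.get_state(): the state, without advancing time (a new reading comes with each control period).
- imaging.read_camera(name): name is "scene" or "top" or "wrist"; returns a dict with "img" (480x640x3 uint8, red, green, blue), "vfov" (degrees; the focal length in pixels is half the picture's height over the tangent of half this angle, whatever the lens; pixels are square), "cx", "cy" (the principal point, pixels), "k1" (the pictures are not rectified: a ray, as slopes to the right and down, at radius r is drawn at 1 + k1 r^2 times it, then the intrinsics apply), "R" (3x3) and "t" (3): a world point X has camera coordinates R X + t; the wrist camera has in their place "tool_from_camera" (4x4, takes a point from camera to tool coordinates, whose origin is the TCP and whose axes are the tool frame's). Camera axes: x right, y down, z forward; pixel columns grow to the right and rows downward; lengths in m; the calibration is good to about 2 mm. A picture is of the moment at which its call begins: read the wrist's pose just before it. There is no depth.
- ctrl.sign_off(): hands the job in, once; it reports no verdict.
Trained networks look in the newest picture that a camera, given by its name, has taken for a name from the list of things; names that differ only in an ending like _2 or _b are one class to them, and where a whole thing is asked for, a point or a joint stands for the part that bears it (a point fixed in the world has none). Each returns a list of dicts, best first, with "confidence" (0 to 1); they miss things now and then, are a little off and sometimes report something else, mostly with a low value. They report only what shows in the picture. A call takes as long as a camera call.
- spotter.trace(camera, label): "region" (480x640 bool, what is visible of it) and "uv" ([column, row] in pixels, amid what is visible of it).
The state is a dict: "time": time; "qpos": joint angles; "dq": joint speeds; "joint_efforts": joint torques, N m; "eef_pos": TCP position; "tcp_rot": TCP orientation; "contact_force": force on the tool from outside, world axes, zero at the start; "wrist_torque": the same for the moment, N m; "opening": opening from 0.0 (shut) to 1.0 (fully open).
Only numpy, scipy, OpenCV 4.12 (cv2) and the standard library are available. Lean on these libraries where they do the work, as an engineer would, in place of code of your own. Each camera call takes 0.05 s, during which the arm holds its last target.

## Working session

There is one attempt and no reset: what is moved stays moved. The work goes in short steps, Python scripts to look and compute and a tool call to move; the robot and the scene stay as the last step left them, time stands still between calls to the robot, and variables do not carry over. Pictures are saved under pics/ and viewed, and the job is handed in when it is done.

Besides the shell and the picture viewer there is one more tool, called after ">>>" as name(argument=value, ...), one argument or row to a line, values as JSON. apply_moves: Moves the arm, as the interface text tells. Its arguments: {"type":"object","properties":{"steps":{"type":"array","items":{"type":"object","properties":{"tx":{"type":"number"},"ty":{"type":"number"},"tz":{"type":"number"},"wx":{"type":"number"},"wy":{"type":"number"},"wz":{"type":"number"}}}},"hand":{"type":"number"},"force":{"type":"number"}},"required":["steps"]}

```bash
ls; mkdir -p pics; cat > h.py <<'E'
import numpy as np, cv2
from plant import readout, imaging, ctrl, spotter
def cam(n):
    return imaging.read_camera(n)
def save(c,name):
    cv2.imwrite('pics/'+name+'.png',cv2.cvtColor(c['img'],cv2.COLOR_RGB2BGR))
def intr(c):
    f=c['img'].shape[0]/2/np.tan(np.radians(c['vfov'])/2)
    return np.array([[f,0,c['cx']],[0,f,c['cy']],[0,0,1.]]),np.array([c['k1'],0,0,0.])
from scipy.spatial.transform import Rotation as Ro
def ext(c,st=None):
    if 'R' in c: return np.array(c['R']),np.array(c['t'])
    T=np.eye(4);T[:3,:3]=Ro.from_quat(st['tcp_rot']).as_matrix();T[:3,3]=st['eef_pos']
    W=np.linalg.inv(T@np.array(c['tool_from_camera']))
    return W[:3,:3],W[:3,3]
def proj(c,P,st=None):
    K,d=intr(c);R,t=ext(c,st)
    return cv2.projectPoints(np.array(P,float).reshape(-1,3),cv2.Rodrigues(R)[0],t,K,d)[0].reshape(-1,2)
def onz(c,uv,z,st=None):
    K,d=intr(c);R,t=ext(c,st)
    n=cv2.undistortPoints(np.array(uv,float).reshape(-1,1,2),K,d).reshape(-1,2)
    r=np.c_[n,np.ones(len(n))]@R
    o=-R.T@t
    return o+r*((z-o[2])/r[:,2])[:,None]
E
python3 - <<'E'
from h import *
s=readout.get_state();print(s)
for n in ['scene','top','wrist']:
    c=cam(n);save(c,n+'0')
    print(n,c['vfov'],c['k1'],c.get('R'),c.get('t'),c.get('tool_from_camera'))
    for l in ['stone_model','clamp','bed','hub','left_jaw','right_jaw','pink_model']:
        try:
            r=spotter.trace(n,l)
            print(l,[(round(x['confidence'],2),np.round(x['uv']),x['region'].sum()) for x in r])
        except Exception as e: print(l,e)
E
```

```text
pics
{'time': 0.0, 'qpos': array([-1.40498932e+00,  2.87160824e-01,  1.57815735e+00, -7.39507739e-06,
        1.27857347e+00, -1.49999450e-01]), 'dq': array([-0.00323602, -0.00060926,  0.00078664, -0.00100973, -0.00035033,
       -0.00134845]), 'joint_efforts': array([-5.89146184e-04, -4.05981338e+01, -2.92623210e+01, -1.84739451e-04,
        5.80698557e-03,  2.37296049e-06]), 'eef_pos': array([ 0.20963023, -0.64136239,  0.40336057]), 'tcp_rot': array([ 8.09500912e-01, -5.87117495e-01, -8.21696318e-04, -8.03842303e-04]), 'contact_force': array([-0.11416791, -0.25448441,  0.16118925]), 'wrist_torque': array([ 0.00421881, -0.01353508,  0.01677326]), 'opening': 1.002694343405362}
scene 56.0223918566702 0.015215122262130608 [[-0.65111626 -0.7588081  -0.01605882]
 [-0.50727639  0.45082599 -0.73445666]
 [ 0.5645514  -0.47007041 -0.67846557]] [0.40339393 0.30948618 0.85150713] None
stone_model [(0.93, array([399., 220.]), np.int64(389))]
clamp [(0.67, array([283., 292.]), np.int64(8512))]
bed [(0.91, array([283., 289.]), np.int64(8417))]
hub [(0.66, array([285., 291.]), np.int64(8488))]
lef
[... 569 characters left out ...]
b [(0.72, array([283., 244.]), np.int64(5908)), (0.16, array([179., 253.]), np.int64(432))]
left_jaw [(0.88, array([254., 243.]), np.int64(531)), (0.68, array([283., 247.]), np.int64(5900))]
right_jaw [(0.79, array([309., 242.]), np.int64(436))]
pink_model [(0.5, array([201., 212.]), np.int64(325))]
wrist 59.78827977908472 -0.0917164953161666 None None [[ 9.99999549e-01  4.57530013e-04  8.32244058e-04  1.13240077e-04]
 [-6.57749482e-04  9.65771100e-01  2.59394969e-01 -6.47929681e-02]
 [-6.85076275e-04 -2.59395399e-01  9.65770965e-01  2.96292561e-02]
 [ 0.00000000e+00  0.00000000e+00  0.00000000e+00  1.00000000e+00]]
stone_model []
clamp []
bed []
hub []
left_jaw []
right_jaw []
pink_model []
```

View pics/scene0.png

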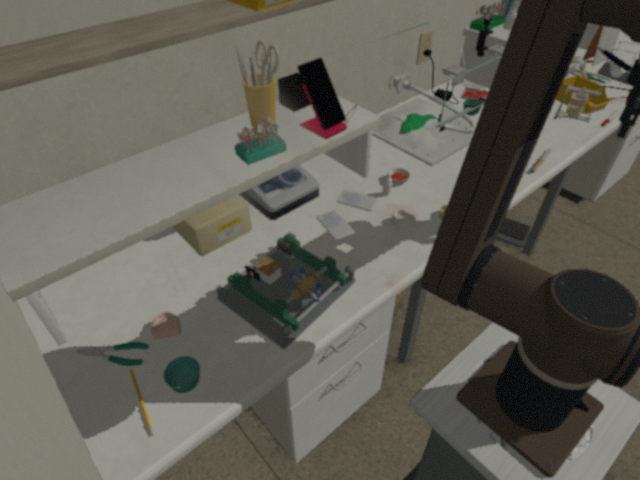

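View pics/top0.png

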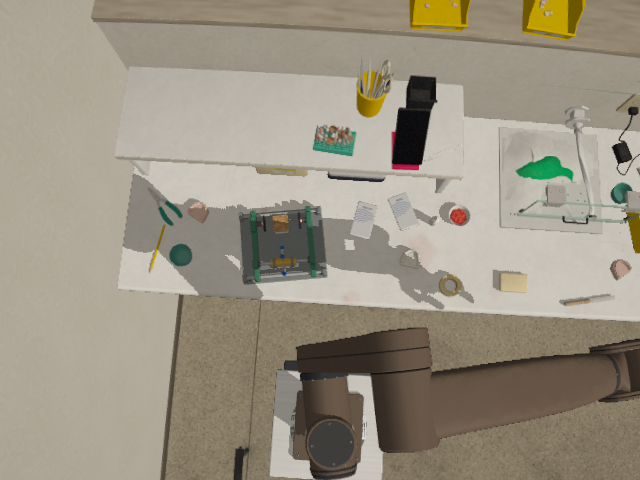

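```bash
python3 - <<'E'
import cv2
a=cv2.imread('pics/scene0.png');cv2.imwrite('pics/s0z.png',cv2.resize(a[190:390,180:440],None,fx=3,fy=3,interpolation=2))
a=cv2.imread('pics/top0.png');cv2.imwrite('pics/t0z.png',cv2.resize(a[180:310,170:440],None,fx=2.9,fy=2.9,interpolation=2))
E
```

```text
(no output)
```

View pics/s0z.png

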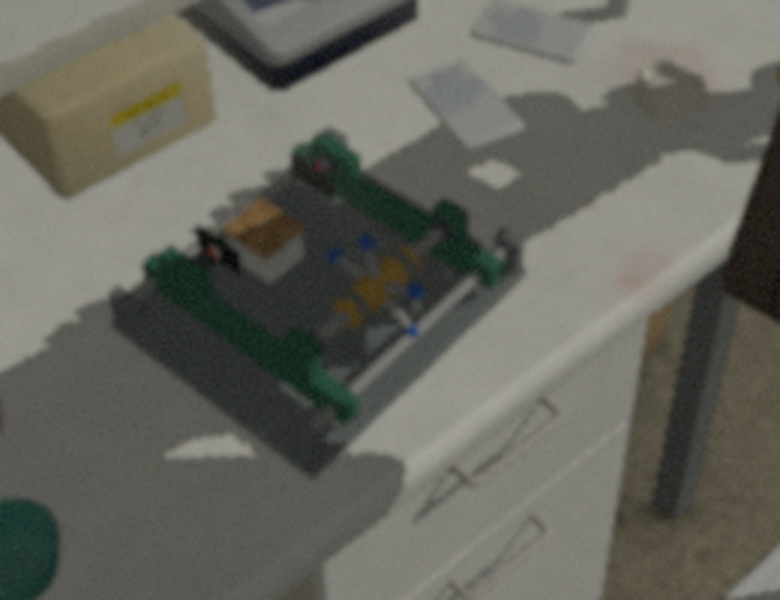

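View pics/t0z.png

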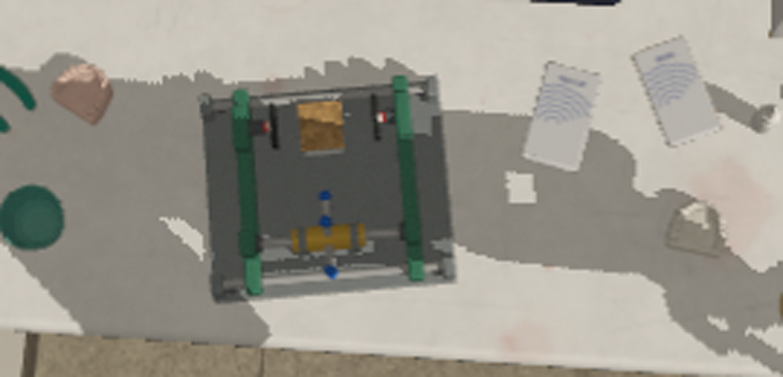

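```bash
python3 - <<'E'
from h import *
c=cam('top')
p=onz(c,[[239,212.8],[320.7,205.9],[326.9,277.6],[244,284]],0.01);print(p,p.mean(0))
print('stone',onz(c,[[409.7,257.6]],.014), 'bed',onz(c,[[170+321/2.9,180+126/2.9]],.045),'hub',onz(c,[[170+328/2.9,180+238/2.9]],.062))
for l,z in [('stone_model',.014),('pink_model',.014),('bowl',.02),('tape',.01),('bottle',.044)]:
    for r in spotter.trace('top',l): print(l,r['confidence'],r['uv'],onz(c,[r['uv']],z))
s=cam('scene')
for r in spotter.trace('scene','stone_model'): print(r['confidence'],r['uv'],onz(s,[r['uv']],.014))
print(onz(s,[[180+265/3,190+228/3]],.045))
E
```

```text
[[0.60744428 0.31043071 0.01      ]
 [0.64508292 0.06340867 0.01      ]
 [0.4263348  0.03114885 0.01      ]
 [0.39120075 0.27503124 0.01      ]] [0.51751569 0.17000487 0.01      ]
stone [[ 0.50158102 -0.2122702   0.014     ]] bed [[0.57380106 0.17786385 0.045     ]] hub [[0.45580332 0.16045809 0.062     ]]
stone_model 0.74 [410.2, 257.0] [[ 0.50349946 -0.21371779  0.014     ]]
pink_model 0.82 [201.8, 207.4] [[0.61624772 0.42539396 0.014     ]]
pink_model 0.73 [283.4, 245.8] [[0.5131376  0.16697846 0.014     ]]
bowl 0.83 [176.5, 254.1] [[0.46588451 0.4843877  0.02      ]]
tape 0.71 [444.5, 287.5] [[ 0.41861292 -0.31976541  0.01      ]]
0.88 [402.0, 222.6] [[ 0.48986805 -0.20447341  0.014     ]]
[[0.5729932  0.17751965 0.045     ]]
```

```bash
cat >> h.py <<'E'
def go(pos,yaw=None,R=None):
    s=readout.get_state();R0=Ro.from_quat(s['tcp_rot']);p=np.array(s['eef_pos'])
    d=R0.inv().apply(np.array(pos)-p)*1000
    x=R0.as_matrix()[:,0]
    out=dict(t=np.round(d,1))
    if yaw is not None:
        # tool x heading yaw, tool z down
        cx=np.array([np.cos(yaw),np.sin(yaw),0]);z=np.array([0,0,-1.]);R=np.c_[cx,np.cross(z,cx),z]
    if R is not None: out['w']=np.round((R0.inv()*Ro.from_matrix(R)).as_rotvec(),4)
    print('time',round(s['time'],2),'pos',np.round(p,4),'heading',round(np.arctan2(x[1],x[0]),4),'open',round(s['opening'],3),'F',np.round(s['contact_force'],1)); print('move',out)
    return out
E
python3 -c "
from h import *
go([.525,-.2,.37])"
```

```text
time 1.6 pos [ 0.2097 -0.6416  0.4048] heading -1.2549 open 0.997 F [-0.1 -0.2  0.3]
move {'t': array([-321.8, -436.9,   34.7])}
```

>>> apply_moves(
  steps=[
    {"tx": -29,"ty": -40,"tz": 3},
    {"tx": -58,"ty": -79,"tz": 6},
    {"tx": -87,"ty": -119,"tz": 9},
    {"tx": -117,"ty": -159,"tz": 12},
    {"tx": -146,"ty": -199,"tz": 16},
    {"tx": -175,"ty": -238,"tz": 19},
    {"tx": -204,"ty": -278,"tz": 22},
    {"tx": -233,"ty": -318,"tz": 25},
    {"tx": -262,"ty": -357,"tz": 28},
    {"tx": -292,"ty": -397,"tz": 31},
    {"tx": -322,"ty": -437,"tz": 35},
    {"tx": -322,"ty": -437,"tz": 35},
  ],
)

```text
$.steps[0]: bad value
```

```bash
python3 - <<'E'
from h import *
s=readout.get_state();c=cam('wrist');save(c,'w1')
go([.525,-.2,.37])
for r in spotter.trace('wrist','stone_model'):
    print(r['confidence'],r['uv'],onz(c,[r['uv']],.014,s))
E
```

```text
time 1.65 pos [ 0.2097 -0.6416  0.4047] heading -1.255 open 1.002 F [-0.6  0.2  0.4]
move {'t': array([-321.8, -436.9,   34.7])}
```

View pics/w1.png

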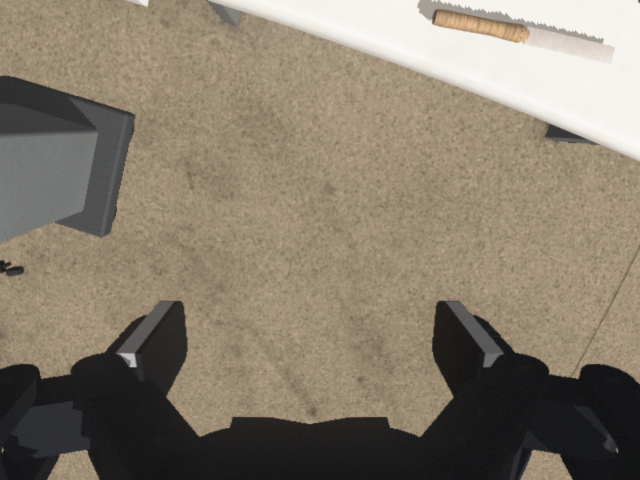

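>>> apply_moves(
  steps=[
    {"tx": -29,"ty": -40,"tz": 3,"wx": 0,"wy": 0,"wz": 0},
    {"tx": -58,"ty": -79,"tz": 6,"wx": 0,"wy": 0,"wz": 0},
    {"tx": -87,"ty": -119,"tz": 9,"wx": 0,"wy": 0,"wz": 0},
    {"tx": -117,"ty": -159,"tz": 12,"wx": 0,"wy": 0,"wz": 0},
    {"tx": -146,"ty": -199,"tz": 16,"wx": 0,"wy": 0,"wz": 0},
    {"tx": -175,"ty": -238,"tz": 19,"wx": 0,"wy": 0,"wz": 0},
    {"tx": -204,"ty": -278,"tz": 22,"wx": 0,"wy": 0,"wz": 0},
    {"tx": -233,"ty": -318,"tz": 25,"wx": 0,"wy": 0,"wz": 0},
    {"tx": -262,"ty": -357,"tz": 28,"wx": 0,"wy": 0,"wz": 0},
    {"tx": -292,"ty": -397,"tz": 31,"wx": 0,"wy": 0,"wz": 0},
    {"tx": -322,"ty": -437,"tz": 35,"wx": 0,"wy": 0,"wz": 0},
    {"tx": -322,"ty": -437,"tz": 35,"wx": 0,"wy": 0,"wz": 0},
  ],
)

```text
time: 2.9
eef_pos: [0.5271, -0.1952, 0.3693]
tcp_rot: [0.811, -0.584, -0.0, -0.001]
contact_force: [-0.0, 0.4, -0.0]
opening: 0.999
```

```bash
python3 - <<'E'
from h import *
s=readout.get_state();c=cam('wrist');save(c,'w2')
go([.525,-.2,.37])
for r in spotter.trace('wrist','stone_model'):
    print(r['confidence'],r['uv'],onz(c,[r['uv']],.014,s))
E
```

```text
time 2.95 pos [ 0.5262 -0.1971  0.3695] heading -1.2497 open 1.0 F [ 0.  -0.8 -0.5]
move {'t': array([ 2.3,  2. , -0.5])}
0.95 [324.8, 248.5] [[ 0.50220341 -0.21647049  0.014     ]]
```

View pics/w2.png

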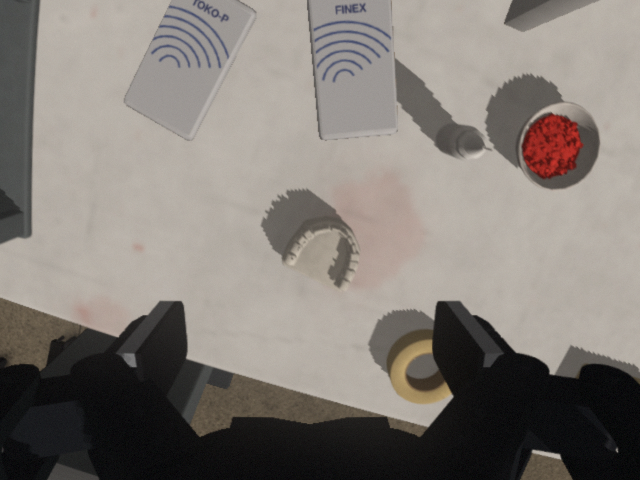

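```bash
python3 - <<'E'
import cv2
a=cv2.imread('pics/w2.png');cv2.imwrite('pics/w2z.png',cv2.resize(a[190:310,250:390],None,fx=5,fy=5,interpolation=2))
E
```

```text
(no output)
```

View pics/w2z.png

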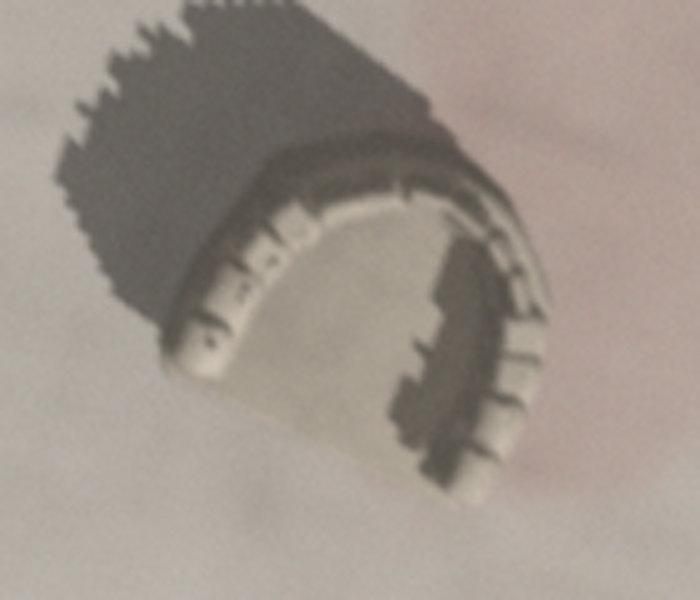

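```bash
cat > fit.py <<'E'
from h import *
from scipy.optimize import minimize
def outline(sh,inset=0):
    # straight sides to x=sh, then half ellipse
    th=np.linspace(-np.pi/2,np.pi/2,25)
    a=27-sh
    P=np.c_[sh+a*np.cos(th),30*np.sin(th)]
    P=np.r_[[[-27,-30]],P,[[-27,30]]]
    return P*(1-inset)/1000
def model(q,z0):
    x,y,yaw,sh,ins=q
    c,s=np.cos(yaw),np.sin(yaw);R=np.array([[c,-s],[s,c]])
    L=[]
    for z,i in [(0,0),(.012,0),(.028,ins)]:
        O=outline(sh,i)@R.T+[x,y];L.append(np.c_[O,np.full(len(O),z+z0)])
    return np.concatenate(L)
def fit(c,s,mask,q0,z0=0,roi=None):
    h,w=mask.shape;k=4
    ys,xs=np.where(mask);x0,y0,x1,y1=xs.min()-15,ys.min()-15,xs.max()+15,ys.max()+15
    M=cv2.resize(mask[y0:y1,x0:x1].astype(np.float32),None,fx=k,fy=k)>.5
    def cost(q):
        uv=(proj(c,model(q,z0),s)-[x0,y0]+.5)*k
        H=cv2.convexHull(uv.astype(np.float32))
        I=np.zeros(M.shape,np.uint8);cv2.fillPoly(I,[np.round(H*16).astype(np.int32)],1,shift=4)
        return (I.astype(bool)^M).sum()/M.sum()+ (10*max(0,q[4]-.25))+10*max(0,-q[4])+max(0,abs(q[3])-.0+0 if abs(q[3])>25 else 0)
    best=None
    for dy in np.linspace(-.4,.4,5):
        q=np.array(q0);q[2]+=dy
        sim=np.array([q]+[q+d for d in np.diag([.004,.004,.15,6,.1])])
        r=minimize(cost,q,method='Nelder-Mead',options=dict(initial_simplex=sim,maxiter=600,xatol=1e-5,fatol=1e-5))
        if best is None or r.fun<best.fun: best=r
    return best
E
python3 - <<'E'
from fit import *
s=readout.get_state();c=cam('wrist')
r=spotter.trace('wrist','stone_model')[0]
m=r['region'];print(m.sum())
# heading guess: front dir up-right in the picture
p=onz(c,[[314,277],[330,220]],.01,s);d=p[1]-p[0];y=np.arctan2(d[1],d[0]);print(y)
b=fit(c,s,m,[.502,-.216,y,0,.1]);print(b.fun,b.x)
uv=proj(c,model(b.x,0),s)
I=cv2.cvtColor(c['img'],cv2.COLOR_RGB2BGR)
I=cv2.resize(I[190:310,250:390],None,fx=5,fy=5,interpolation=2)
H=cv2.convexHull(((uv-[250,190]+.5)*5).astype(np.float32)).astype(int)
cv2.polylines(I,[H],True,(0,0,255),1)
cs,_=cv2.findContours(cv2.resize(m[190:310,250:390].astype(np.uint8),None,fx=5,fy=5,interpolation=0),0,2);cv2.drawContours(I,cs,-1,(0,255,0),1)
cv2.imwrite('pics/fit1.png',I)
E
```

```text
4049
0.06366096664915166
0.03795924668107441 [  0.50113693  -0.21728067  -0.11652643 -11.47546518   0.21063752]
```

View pics/fit1.png

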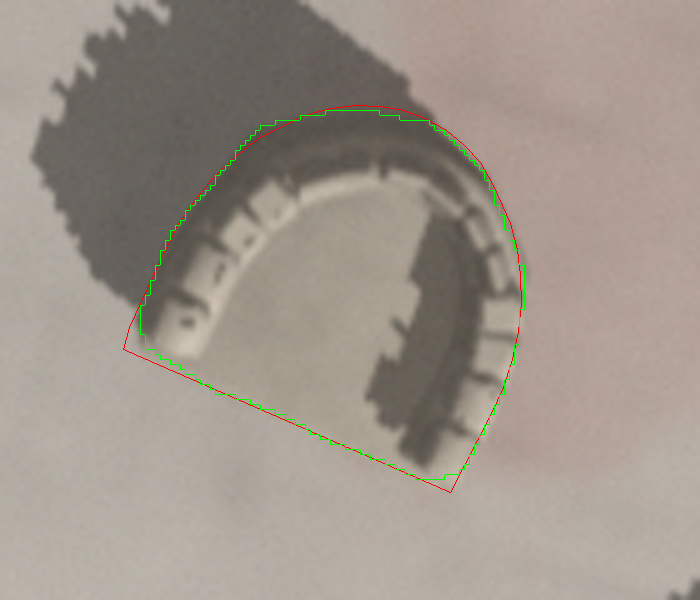

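```bash
python3 - <<'E'
from h import *
go([.501,-.217,.29],yaw=-.117)
E
```

```text
time 3.1 pos [ 0.5248 -0.2004  0.3699] heading -1.2556 open 0.998 F [ 0.6 -0.   0.7]
move {'t': array([ 8.4, 27.8, 79.9]), 'w': array([ 4.0000e-04, -3.0000e-04, -1.1386e+00])}
```

>>> apply_moves(
  steps=[
    {"tx": 1,"ty": 3,"tz": 10,"wx": 0,"wy": 0,"wz": -0.142},
    {"tx": 2,"ty": 7,"tz": 20,"wx": 0,"wy": 0,"wz": -0.284},
    {"tx": 3,"ty": 10,"tz": 30,"wx": 0,"wy": 0,"wz": -0.426},
    {"tx": 4,"ty": 14,"tz": 40,"wx": 0,"wy": 0,"wz": -0.568},
    {"tx": 5,"ty": 17,"tz": 50,"wx": 0,"wy": 0,"wz": -0.71},
    {"tx": 6,"ty": 21,"tz": 60,"wx": 0,"wy": 0,"wz": -0.852},
    {"tx": 7,"ty": 24,"tz": 70,"wx": 0,"wy": 0,"wz": -0.995},
    {"tx": 8.4,"ty": 27.8,"tz": 80,"wx": 0,"wy": 0,"wz": -1.1386},
    {"tx": 8.4,"ty": 27.8,"tz": 80,"wx": 0,"wy": 0,"wz": -1.1386},
    {"tx": 8.4,"ty": 27.8,"tz": 80,"wx": 0,"wy": 0,"wz": -1.1386},
  ],
)

```text
time: 4.1
eef_pos: [0.5008, -0.2176, 0.29]
tcp_rot: [0.998, -0.061, 0.0, 0.0]
contact_force: [-0.4, -0.0, -0.5]
opening: 1.0
```

```bash
python3 - <<'E'
from fit import *
s=readout.get_state();c=cam('wrist');save(c,'w3')
for r in spotter.trace('wrist','stone_model'):
    print(r['confidence'],r['uv'],onz(c,[r['uv']],.014,s))
m=spotter.trace('wrist','stone_model')[0]['region']
b=fit(c,s,m,[.501,-.217,-.117,-8,.15]);print(b.fun,b.x)
go([.501,-.217,.173],yaw=-.117)
E
```

```text
0.82 [304.3, 234.2] [[ 0.49745812 -0.21543558  0.014     ]]
0.028037303508712107 [ 0.50139326 -0.2179927  -0.14219463 -9.68203929  0.1706251 ]
time 4.25 pos [ 0.5014 -0.217   0.2907] heading -0.1188 open 1.002 F [-0.4  0.4 -0.6]
move {'t': array([ -0.6,   0. , 117.7]), 'w': array([ 0.0007, -0.0015, -0.0018])}
```

View pics/w3.png

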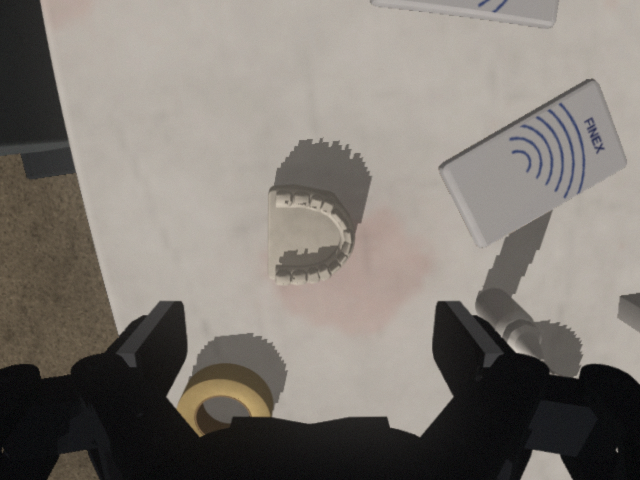

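>>> apply_moves(
  steps=[
    {"tx": 0,"ty": 0.5,"tz": 40,"wx": 0,"wy": 0,"wz": 0.01},
    {"tx": 0,"ty": 0.5,"tz": 75,"wx": 0,"wy": 0,"wz": 0.01},
    {"tx": 0,"ty": 0.5,"tz": 100,"wx": 0,"wy": 0,"wz": 0.01},
    {"tx": 0,"ty": 0.5,"tz": 117.5,"wx": 0,"wy": 0,"wz": 0.01},
    {"tx": 0,"ty": 0.5,"tz": 117.5,"wx": 0,"wy": 0,"wz": 0.01},
    {"tx": 0,"ty": 0.5,"tz": 117.5,"wx": 0,"wy": 0,"wz": 0.01},
  ],
)

```text
time: 4.85
eef_pos: [0.5016, -0.2171, 0.1728]
tcp_rot: [0.998, -0.063, 0.0, 0.0]
contact_force: [-0.2, 0.2, 0.4]
opening: 0.997
```

```bash
python3 - <<'E'
from fit import *
s=readout.get_state();c=cam('wrist');save(c,'w4')
go([.501,-.217,.173],yaw=-.13)
E
```

```text
time 4.9 pos [ 0.5019 -0.2173  0.1736] heading -0.1267 open 1.0 F [ 0.1 -0.   0.8]
move {'t': array([-0.9, -0.2,  0.6]), 'w': array([ 0.0011, -0.0021,  0.0033])}
```

View pics/w4.png

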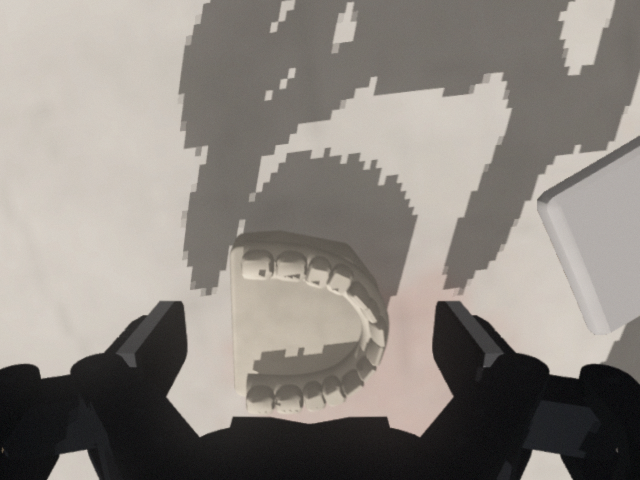

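>>> apply_moves(
  steps=[
    {"tx": 0,"ty": 0,"tz": 0,"wx": 0,"wy": 0,"wz": 0},
    {"tx": 0,"ty": 0,"tz": 0,"wx": 0,"wy": 0,"wz": 0},
    {"tx": 0,"ty": 0,"tz": 0,"wx": 0,"wy": 0,"wz": 0},
    {"tx": 0,"ty": 0,"tz": 0,"wx": 0,"wy": 0,"wz": 0},
    {"tx": 0,"ty": 0,"tz": 0,"wx": 0,"wy": 0,"wz": 0},
    {"tx": 0,"ty": 0,"tz": 0,"wx": 0,"wy": 0,"wz": 0},
    {"tx": 0,"ty": 0,"tz": 0,"wx": 0,"wy": 0,"wz": 0},
    {"tx": 0,"ty": 0,"tz": 0,"wx": 0,"wy": 0,"wz": 0},
  ],
  hand=0.4,
  force=25,
)

```text
time: 5.7
eef_pos: [0.5017, -0.2173, 0.1738]
tcp_rot: [0.998, -0.063, 0.001, 0.0]
contact_force: [-1.6, 1.4, 6.5]
opening: 0.613
```

```bash
python3 - <<'E'
from fit import *
s=readout.get_state();c=cam('wrist');save(c,'w5')
go([.501,-.217,.33],yaw=-.13)
E
```

```text
time 5.75 pos [ 0.5017 -0.2172  0.1738] heading -0.1265 open 0.612 F [-1.6  1.3  5.8]
move {'t': array([  -0.5,   -0. , -156.2]), 'w': array([ 0.0008, -0.0017,  0.0035])}
```

View pics/w5.png

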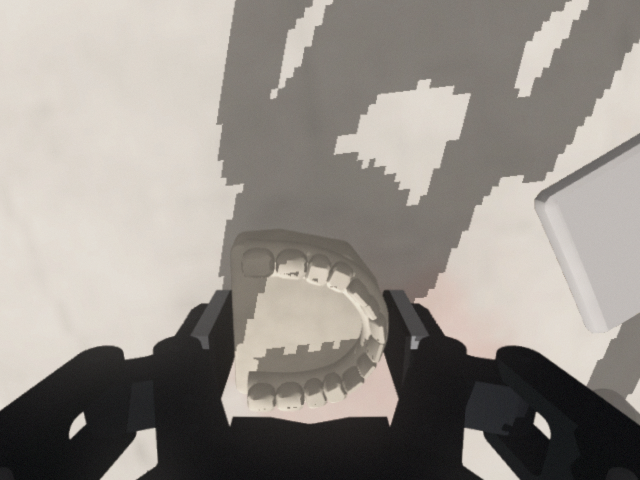

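>>> apply_moves(
  steps=[
    {"tx": 0,"ty": 0,"tz": -5,"wx": 0,"wy": 0,"wz": 0},
    {"tx": 0,"ty": 0,"tz": -15,"wx": 0,"wy": 0,"wz": 0},
    {"tx": 0,"ty": 0,"tz": -35,"wx": 0,"wy": 0,"wz": 0},
    {"tx": 0,"ty": 0,"tz": -65,"wx": 0,"wy": 0,"wz": 0},
    {"tx": 0,"ty": 0,"tz": -100,"wx": 0,"wy": 0,"wz": 0},
    {"tx": 0,"ty": 0,"tz": -140,"wx": 0,"wy": 0,"wz": 0},
    {"tx": 0,"ty": 0,"tz": -175,"wx": 0,"wy": 0,"wz": 0},
    {"tx": 0,"ty": 0,"tz": -195,"wx": 0,"wy": 0,"wz": 0},
    {"tx": 0,"ty": 0,"tz": -205,"wx": 0,"wy": 0,"wz": 0},
  ],
)

```text
time: 6.65
eef_pos: [0.5013, -0.217, 0.3807]
tcp_rot: [0.998, -0.063, 0.002, 0.001]
contact_force: [0.2, 0.2, -0.5]
opening: 0.61
```

```bash
python3 - <<'E'
from fit import *
go([.53,.16,.38],yaw=.147)
E
```

```text
time 6.65 pos [ 0.5013 -0.217   0.3807] heading -0.1263 open 0.61 F [ 0.2  0.2 -0.5]
move {'t': array([-1.910e+01, -3.776e+02, -3.000e-01]), 'w': array([ 0.0029, -0.0043, -0.2733])}
```

>>> apply_moves(
  steps=[
    {"tx": -1,"ty": -15,"tz": 0,"wx": 0.001,"wy": -0.001,"wz": -0.03},
    {"tx": -3,"ty": -50,"tz": 0,"wx": 0.001,"wy": -0.002,"wz": -0.06},
    {"tx": -5,"ty": -90,"tz": 0,"wx": 0.001,"wy": -0.002,"wz": -0.09},
    {"tx": -7,"ty": -135,"tz": 0,"wx": 0.002,"wy": -0.003,"wz": -0.12},
    {"tx": -9,"ty": -180,"tz": 0,"wx": 0.003,"wy": -0.003,"wz": -0.15},
    {"tx": -11,"ty": -225,"tz": 0,"wx": 0.003,"wy": -0.003,"wz": -0.18},
    {"tx": -13,"ty": -270,"tz": 0,"wx": 0.003,"wy": -0.004,"wz": -0.21},
    {"tx": -15,"ty": -310,"tz": 0,"wx": 0.003,"wy": -0.004,"wz": -0.24},
    {"tx": -17,"ty": -345,"tz": 0,"wx": 0.003,"wy": -0.004,"wz": -0.26},
    {"tx": -19,"ty": -370,"tz": 0,"wx": 0.003,"wy": -0.004,"wz": -0.273},
    {"tx": -19,"ty": -377,"tz": 0,"wx": 0.003,"wy": -0.004,"wz": -0.273},
    {"tx": -19,"ty": -377,"tz": 0,"wx": 0.003,"wy": -0.004,"wz": -0.273},
  ],
)

```text
time: 7.85
eef_pos: [0.529, 0.1607, 0.3753]
tcp_rot: [0.997, 0.075, -0.004, -0.001]
contact_force: [0.7, 0.5, -1.4]
opening: 0.613
```

```bash
python3 - <<'E'
from fit import *
s=readout.get_state();print(s['eef_pos'],s['tcp_rot'])
c=cam('wrist');save(c,'w6')
go([.53,.16,.38],yaw=.147)
E
```

```text
[0.52904545 0.16065131 0.37532955] [ 0.99720491  0.07461092 -0.00365446 -0.00149333]
time 7.9 pos [0.5293 0.1597 0.3757] heading 0.1479 open 0.609 F [ 0.3  0.2 -0.8]
move {'t': array([ 0.7, -0.2, -4.3]), 'w': array([-0.0032,  0.0064,  0.0009])}
```

View pics/w6.png

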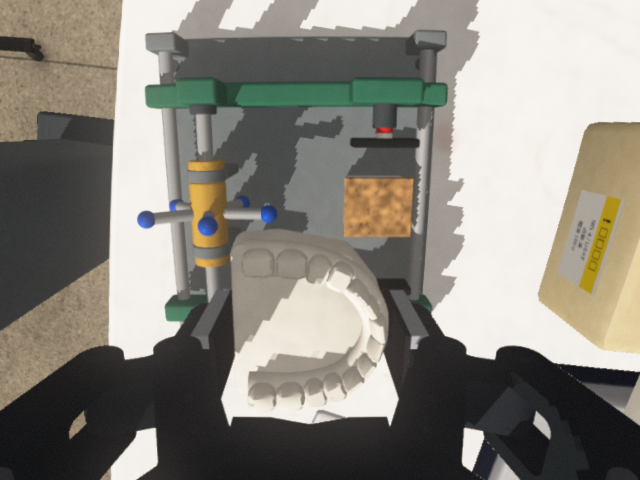

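```bash
python3 - <<'E'
from fit import *
import cv2
a=cv2.imread('pics/w6.png');cv2.imwrite('pics/w6z.png',cv2.resize(a[20:330,130:460],None,fx=2.4,fy=1.9*1.0,interpolation=2))
cv2.imwrite('pics/w6y.png',cv2.resize(a[150:260,130:430],None,fx=2.6,fy=2.6,interpolation=2))
E
```

```text
(no output)
```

View pics/w6y.png

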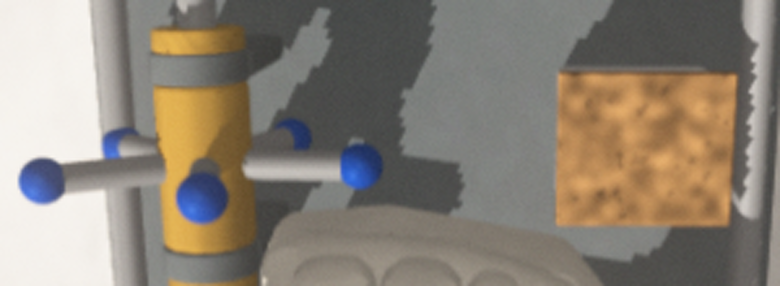

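View pics/w6z.png

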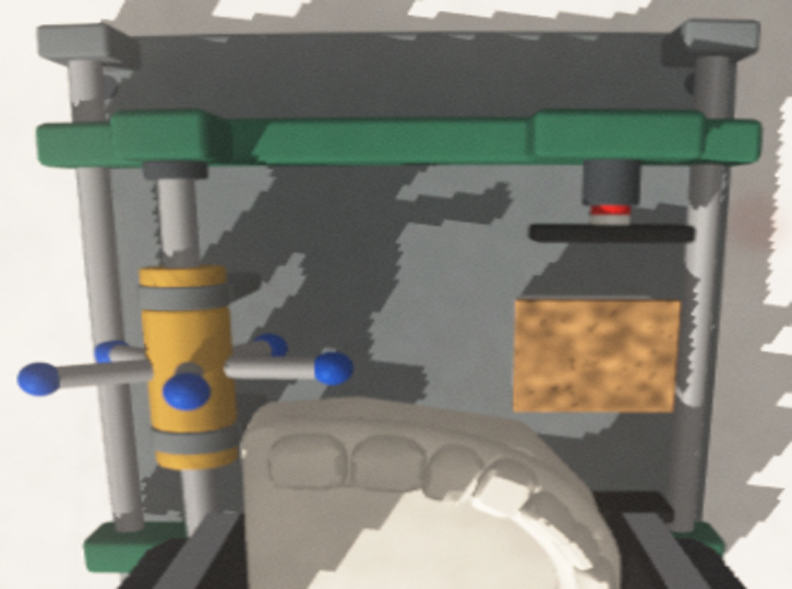

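```bash
cat > clampfit.py <<'E'
from h import *
from scipy.optimize import least_squares
def cl(q,P):
    c,s=np.cos(q[2]),np.sin(q[2]);P=np.array(P,float)
    return np.c_[q[0]+c*P[:,0]-s*P[:,1],q[1]+s*P[:,0]+c*P[:,1],P[:,2]]
def balls(th):
    a=th+np.arange(5)*2*np.pi/5
    return np.c_[-.06+.042*np.sin(a),0*a,.062+.042*np.cos(a)]
E
python3 - <<'E'
from clampfit import *
c=cam('wrist')
s={'eef_pos':[0.52904545,0.16065131,0.37532955],'tcp_rot':[0.99720491,0.07461092,-0.00365446,-0.00149333]}
bed=np.array([[.035,.022,.045],[.085,.022,.045],[.085,-.022,.045],[.035,-.022,.045]])
ub=np.array([[344.2,176.9],[413.5,178.1],[411.5,236.9],[344.2,236.2]])
# theta order: left, top, right, lowright, lowleft
ubl=np.array([[207.3,226.2],[269.2,213.8],[243,201.5],[176,204.6],[146.2,219.6]])
def f(q,full=False):
    e1=proj(c,cl(q,bed),s)-ub; e2=proj(c,cl(q,balls(q[3])),s)-ubl
    return np.r_[e1,e2].ravel()
r=least_squares(f,[.5165,.17,.147,0]);print(r.x,np.round(r.fun.reshape(-1,2),1))
print('bed',cl(r.x,[[.06,0,.045]]),'hub',cl(r.x,[[-.06,0,.062]]))
print(onz(c,ub,.045,s))
r=least_squares(lambda q:f(q)[8:],[.5165,.17,.147,0]);print(r.x,np.round(r.fun.reshape(-1,2),1))
E
```

```text
[0.51519707 0.16791714 0.15265352 0.21547012] [[ 0.3  0.5]
 [ 0.1 -0.5]
 [-1.3 -0.4]
 [-0.7  0.4]
 [ 0.5 -0.6]
 [-0.8 -0.5]
 [-0.8  1.1]
 [ 1.5  0.8]
 [ 0.9 -0.7]]
bed [[0.57449934 0.17704082 0.045     ]] hub [[0.45589481 0.15879346 0.062     ]]
[[0.54615043 0.1952842  0.045     ]
 [0.59584629 0.20219208 0.045     ]
 [0.60355529 0.15896997 0.045     ]
 [0.55361582 0.15187012 0.045     ]]
[0.51502669 0.16772537 0.15020148 0.2164956 ] [[ 0.3 -0.6]
 [-1.1 -0.4]
 [-1.1  1.2]
 [ 1.2  0.7]
 [ 0.6 -0.8]]
```

```bash
python3 - <<'E'
from fit import *
go([.5745,.177,.28],yaw=.152)
E
```

```text
time 7.95 pos [0.5295 0.1591 0.3761] heading 0.1467 open 0.61 F [-0.2  1.  -0.3]
move {'t': array([ 47.7, -10.8,  95.8]), 'w': array([-0.0032,  0.0058, -0.0053])}
```

>>> apply_moves(
  steps=[
    {"tx": 15,"ty": -3,"tz": 15,"wx": -0.001,"wy": 0.002,"wz": -0.005},
    {"tx": 32,"ty": -7,"tz": 40,"wx": -0.002,"wy": 0.004,"wz": -0.005},
    {"tx": 43,"ty": -10,"tz": 70,"wx": -0.003,"wy": 0.006,"wz": -0.005},
    {"tx": 47.7,"ty": -10.8,"tz": 90,"wx": -0.003,"wy": 0.006,"wz": -0.005},
    {"tx": 47.7,"ty": -10.8,"tz": 96,"wx": -0.003,"wy": 0.006,"wz": -0.005},
    {"tx": 47.7,"ty": -10.8,"tz": 96,"wx": -0.003,"wy": 0.006,"wz": -0.005},
    {"tx": 47.7,"ty": -10.8,"tz": 96,"wx": -0.003,"wy": 0.006,"wz": -0.005},
  ],
)

```text
time: 8.65
eef_pos: [0.5754, 0.1768, 0.2823]
tcp_rot: [0.997, 0.075, 0.002, -0.0]
contact_force: [0.4, 0.2, -0.7]
opening: 0.617
```

```bash
python3 - <<'E'
from fit import *
go([.5745,.177,.225],yaw=.152)
c=cam('wrist');save(c,'w7')
c=cam('scene');save(c,'s7')
a=cv2.imread('pics/s7.png');cv2.imwrite('pics/s7z.png',cv2.resize(a[190:390,180:440],None,fx=3,fy=3,interpolation=2))
E
```

```text
time 8.65 pos [0.5754 0.1768 0.2823] heading 0.1507 open 0.617 F [ 0.4  0.2 -0.7]
move {'t': array([-1.1, -0.3, 57.3]), 'w': array([-0.0004, -0.004 , -0.0013])}
```

View pics/w7.png

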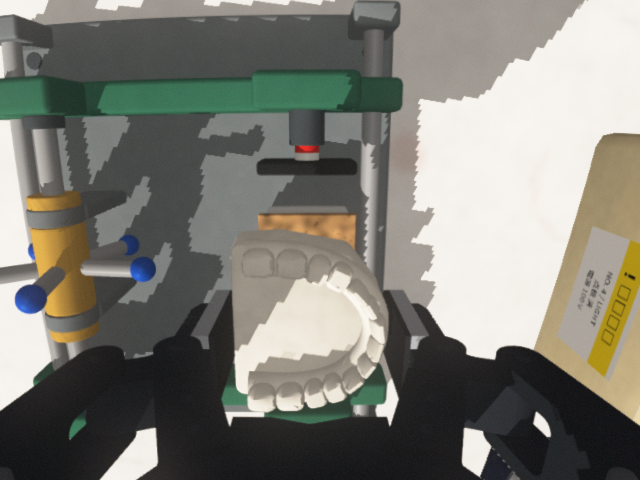

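View pics/s7z.png

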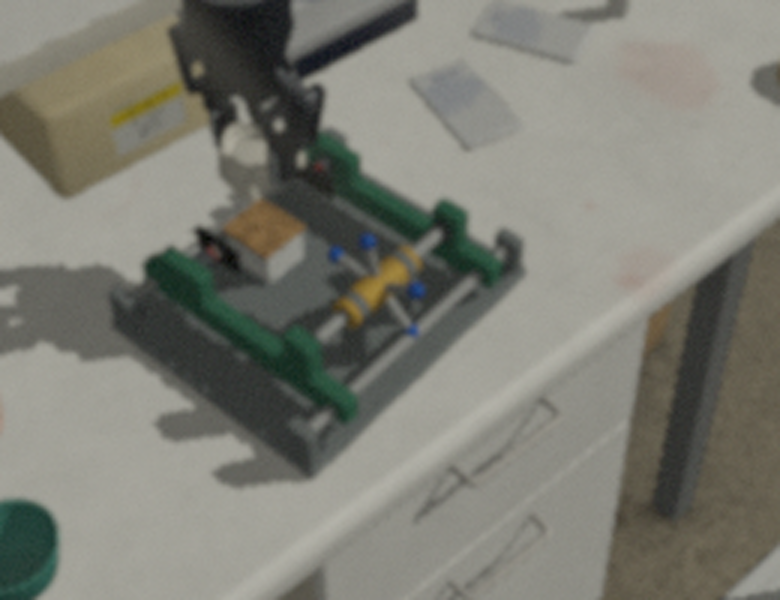

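>>> apply_moves(
  steps=[
    {"tx": -0.5,"ty": 0,"tz": 20,"wx": 0,"wy": -0.002,"wz": 0},
    {"tx": -0.8,"ty": 0,"tz": 38,"wx": 0,"wy": -0.004,"wz": 0},
    {"tx": -0.8,"ty": 0,"tz": 50,"wx": 0,"wy": -0.004,"wz": 0},
    {"tx": -0.8,"ty": 0,"tz": 57,"wx": 0,"wy": -0.004,"wz": 0},
    {"tx": -0.8,"ty": 0,"tz": 58,"wx": 0,"wy": -0.004,"wz": 0},
    {"tx": -0.8,"ty": 0,"tz": 58,"wx": 0,"wy": -0.004,"wz": 0},
    {"tx": -0.8,"ty": 0,"tz": 58,"wx": 0,"wy": -0.004,"wz": 0},
  ],
)

```text
time: 9.45
eef_pos: [0.5748, 0.1774, 0.2239]
tcp_rot: [0.997, 0.076, -0.0, -0.0]
contact_force: [-0.1, 0.3, -1.7]
opening: 0.606
```

```bash
python3 - <<'E'
from fit import *
go([.5745,.177,.2188],yaw=.152)
c=cam('wrist');save(c,'w8')
E
```

```text
time 9.45 pos [0.5748 0.1774 0.2239] heading 0.1517 open 0.606 F [-0.1  0.3 -1.7]
move {'t': array([-0.4,  0.4,  5.1]), 'w': array([-0.0005,  0.0001, -0.0003])}
```

View pics/w8.png

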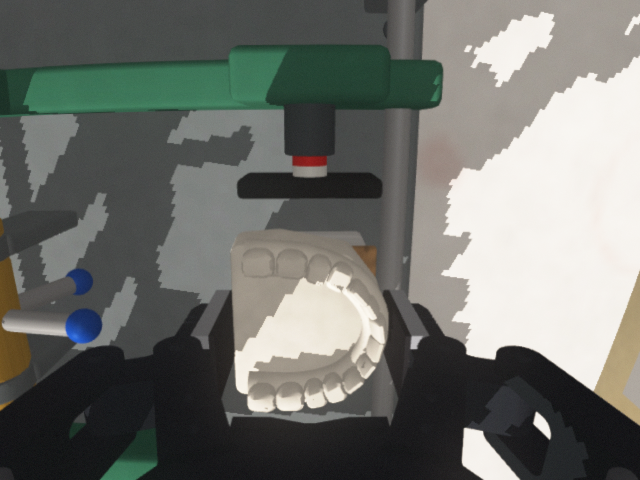

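>>> apply_moves(
  steps=[
    {"tx": 0,"ty": 0.3,"tz": 2,"wx": 0,"wy": 0,"wz": 0},
    {"tx": 0,"ty": 0.3,"tz": 4,"wx": 0,"wy": 0,"wz": 0},
    {"tx": 0,"ty": 0.3,"tz": 4.5,"wx": 0,"wy": 0,"wz": 0},
    {"tx": 0,"ty": 0.3,"tz": 4.5,"wx": 0,"wy": 0,"wz": 0},
    {"tx": 0,"ty": 0.3,"tz": 4.5,"wx": 0,"wy": 0,"wz": 0},
  ],
)

```text
time: 10.0
eef_pos: [0.5745, 0.1771, 0.2189]
tcp_rot: [0.997, 0.076, -0.001, -0.0]
contact_force: [-0.9, -0.5, 1.6]
opening: 0.611
```

```bash
python3 - <<'E'
from fit import *
go([.5745,.177,.2188],yaw=.152)
E
```

```text
time 10.0 pos [0.5745 0.1771 0.2189] heading 0.1517 open 0.611 F [-0.9 -0.5  1.6]
move {'t': array([-0.1,  0. ,  0.1]), 'w': array([-0.0004,  0.0013, -0.0003])}
```

>>> apply_moves(
  steps=[
    {"tx": 0,"ty": 0,"tz": 0.8,"wx": 0,"wy": 0,"wz": 0},
    {"tx": 0,"ty": 0,"tz": 0.8,"wx": 0,"wy": 0,"wz": 0},
    {"tx": 0,"ty": 0,"tz": 0.8,"wx": 0,"wy": 0,"wz": 0},
  ],
)

```text
time: 10.3
eef_pos: [0.5746, 0.1771, 0.2188]
tcp_rot: [0.997, 0.076, -0.001, -0.0]
contact_force: [-4.2, -1.1, 6.3]
opening: 0.61
```

>>> apply_moves(
  steps=[
    {"tx": 0,"ty": 0,"tz": 0,"wx": 0,"wy": 0,"wz": 0},
    {"tx": 0,"ty": 0,"tz": 0,"wx": 0,"wy": 0,"wz": 0},
    {"tx": 0,"ty": 0,"tz": 0,"wx": 0,"wy": 0,"wz": 0},
    {"tx": 0,"ty": 0,"tz": 0,"wx": 0,"wy": 0,"wz": 0},
  ],
  hand=0.85,
)

```text
time: 10.7
eef_pos: [0.5744, 0.177, 0.2174]
tcp_rot: [0.997, 0.076, -0.001, -0.0]
contact_force: [0.2, -0.5, -0.4]
opening: 0.853
```

```bash
python3 - <<'E'
from fit import *
go([.5745,.177,.2188],yaw=.152)
c=cam('wrist');save(c,'w9')
E
```

```text
time 10.7 pos [0.5744 0.177  0.2174] heading 0.1516 open 0.853 F [ 0.2 -0.5 -0.4]
move {'t': array([ 0.1,  0. , -1.4]), 'w': array([-0.0005,  0.002 , -0.0004])}
```

View pics/w9.png

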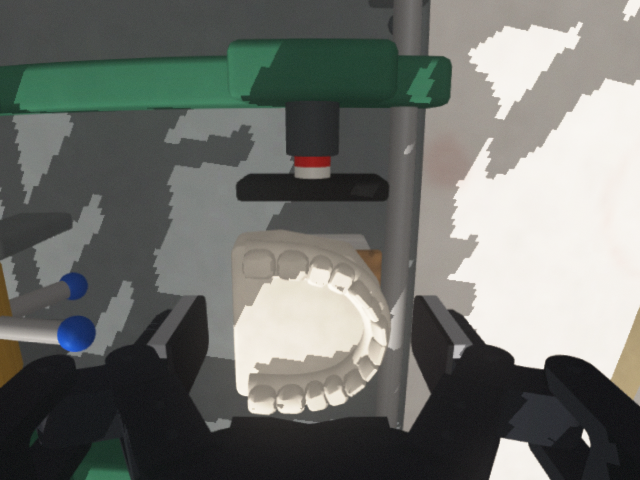

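>>> apply_moves(
  steps=[
    {"tx": 0,"ty": 0,"tz": -8,"wx": 0,"wy": 0,"wz": 0},
    {"tx": 0,"ty": 0,"tz": -30,"wx": 0,"wy": 0,"wz": 0},
    {"tx": 0,"ty": 0,"tz": -70,"wx": 0,"wy": 0,"wz": 0},
    {"tx": 0,"ty": 0,"tz": -110,"wx": 0,"wy": 0,"wz": 0},
    {"tx": 0,"ty": 0,"tz": -135,"wx": 0,"wy": 0,"wz": 0},
    {"tx": 0,"ty": 0,"tz": -140,"wx": 0,"wy": 0,"wz": 0},
  ],
)

```text
time: 11.35
eef_pos: [0.5756, 0.1772, 0.3632]
tcp_rot: [0.997, 0.076, 0.004, -0.0]
contact_force: [-0.3, -0.7, 0.7]
opening: 0.85
```

```bash
python3 - <<'E'
from clampfit import *
q=[0.5152,0.1679,.1522]
p=cl(q,[[-.02,0,.36]])[0]
go(p,yaw=q[2]-np.pi/2)
c=cam('wrist');save(c,'w10')
E
```

```text
time 11.35 pos [0.5756 0.1772 0.3632] heading 0.1517 open 0.85 F [-0.3 -0.7  0.7]
move {'t': array([-81.1,   0.1,   2.6]), 'w': array([-0.0062, -0.0057,  1.5703])}
```

View pics/w10.png

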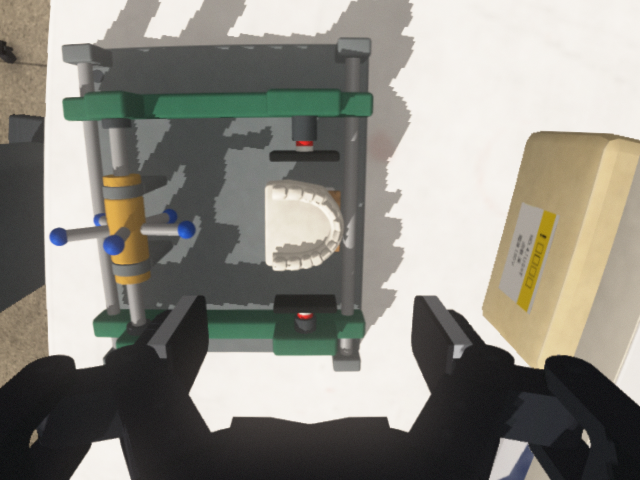

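```bash
python3 - <<'E'
from clampfit import *
from fit import fit
q=[0.5152,0.1679,.1522]
s=readout.get_state();c=cam('wrist')
c_,s_=np.cos(q[2]),np.sin(q[2])
def inv(P): 
    d=P-np.array([q[0],q[1],0]);return np.round(np.c_[c_*d[:,0]+s_*d[:,1],-s_*d[:,0]+c_*d[:,1],P[:,2]]*1000,1)
for z in (.047,.069):
    print(z,inv(onz(c,[[305,150],[305,160],[305,296],[305,309]],z,s)))
m=spotter.trace('wrist','stone_model');m=m[0]['region']
b=fit(c,s,m,[.5745,.177,.152,-9,.17],z0=.045);print(b.fun,b.x,inv(np.array([[b.x[0],b.x[1],.045]])),b.x[2]-q[2])
I=cv2.cvtColor(c['img'],cv2.COLOR_RGB2BGR)
cv2.imwrite('pics/w10z.png',cv2.resize(I[100:340,210:400],None,fx=3.1,fy=2.5,interpolation=2))
E
```

```text
0.047 [[ 58.6  50.5  47. ]
 [ 58.6  43.9  47. ]
 [ 58.4 -54.7  47. ]
 [ 58.3 -65.1  47. ]]
0.069 [[ 58.7  51.7  69. ]
 [ 58.7  45.6  69. ]
 [ 58.5 -45.4  69. ]
 [ 58.5 -55.   69. ]]
0.030613923269871293 [  0.57445504   0.17680826   0.14227321 -10.10708362   0.16061925] [[59.9 -0.2 45. ]] -0.009926794815628193
```

View pics/w10z.png

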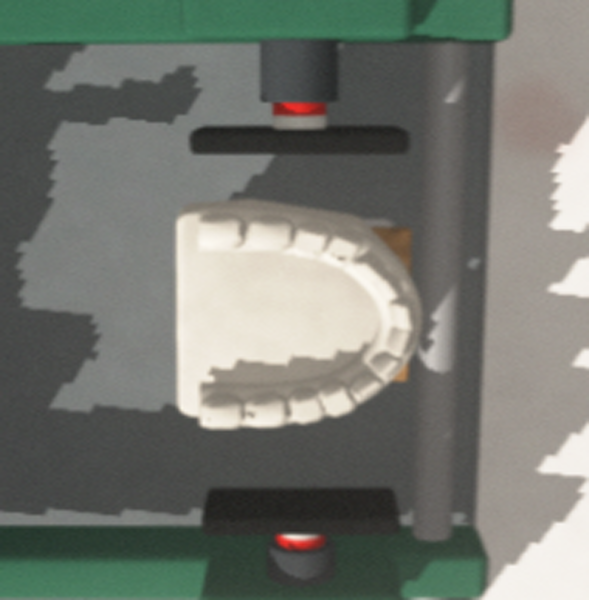

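```bash
cat >> clampfit.py <<'E'
Q=[0.5152,0.1679,.1522]
def gc(x,y,tipz,verbose=True):
    """clamp x (mm) of tool axis rel hub, y mm, tip z mm"""
    p=cl(Q,[[(-60+x)/1000,y/1000,tipz/1000+.173]])[0]
    return go(p,yaw=Q[2]-np.pi/2)
def xf(a):
    return min(42*np.sin(a)-6,42*np.sin(a)-9*np.tan(a)-4/np.cos(a)) if a>0 else 42*np.sin(a)-6
def arc(a): return xf(a)-11, 62+42*np.cos(a)-9
E
python3 - <<'E'
from clampfit import *
gc(-17,0,187)
for d in range(-30,51,5): print(d,np.round(arc(np.radians(d)),1))
E
```

```text
time 11.5 pos [0.5743 0.177  0.3569] heading 0.1516 open 0.85 F [-0.8 -0.3  0.3]
move {'t': array([-1.368e+02,  1.000e-01, -2.700e+00]), 'w': array([0.0017, 0.0025, 1.5702])}
-30 [-38.   89.4]
-25 [-34.7  91.1]
-20 [-31.4  92.5]
-15 [-27.9  93.6]
-10 [-24.3  94.4]
-5 [-20.7  94.8]
0 [-17.  95.]
5 [-13.3  94.8]
10 [-9.7 94.4]
15 [-6.7 93.6]
20 [-4.2 92.5]
25 [-1.9 91.1]
30 [ 0.2 89.4]
35 [ 1.9 87.4]
40 [ 3.2 85.2]
45 [ 4.  82.7]
50 [ 4.2 80. ]
```

>>> apply_moves(
  steps=[
    {"tx": -12,"ty": 0,"tz": 0,"wx": 0,"wy": 0,"wz": 0.14},
    {"tx": -25,"ty": 0,"tz": 0,"wx": 0,"wy": 0,"wz": 0.28},
    {"tx": -38,"ty": 0,"tz": 0,"wx": 0,"wy": 0,"wz": 0.42},
    {"tx": -51,"ty": 0,"tz": 0,"wx": 0,"wy": 0,"wz": 0.56},
    {"tx": -64,"ty": 0,"tz": 0,"wx": 0,"wy": 0,"wz": 0.7},
    {"tx": -77,"ty": 0,"tz": 0,"wx": 0,"wy": 0,"wz": 0.84},
    {"tx": -90,"ty": 0,"tz": 0,"wx": 0,"wy": 0,"wz": 0.98},
    {"tx": -103,"ty": 0,"tz": 0,"wx": 0,"wy": 0,"wz": 1.12},
    {"tx": -115,"ty": 0,"tz": 0,"wx": 0,"wy": 0,"wz": 1.26},
    {"tx": -125,"ty": 0,"tz": 0,"wx": 0,"wy": 0,"wz": 1.4},
    {"tx": -133,"ty": 0,"tz": 0,"wx": 0,"wy": 0,"wz": 1.52},
    {"tx": -137,"ty": 0,"tz": 0,"wx": 0,"wy": 0,"wz": 1.57},
  ],
  hand=0,
)

```text
time: 12.7
eef_pos: [0.438, 0.1562, 0.355]
tcp_rot: [0.758, -0.652, -0.003, 0.002]
contact_force: [0.3, -0.5, 0.1]
opening: -0.001
```

>>> apply_moves(
  steps=[
    {"tx": 0,"ty": 0,"tz": 0,"wx": 0,"wy": 0,"wz": 0},
    {"tx": 0,"ty": 0,"tz": 0,"wx": 0,"wy": 0,"wz": 0},
  ],
)

```text
time: 12.9
eef_pos: [0.4389, 0.1562, 0.3563]
tcp_rot: [0.759, -0.651, -0.002, 0.002]
contact_force: [-0.1, 0.6, -0.1]
opening: 0.001
```

```bash
python3 - <<'E'
from clampfit import *
gc(-17,0,94)
c=cam('wrist');save(c,'w11')
E
```

```text
time 12.9 pos [0.4389 0.1562 0.3563] heading -1.4173 open 0.001 F [-0.1  0.6 -0.1]
move {'t': array([ 0.1, -0.6, 89.3]), 'w': array([0.0046, 0.0006, 0.0013])}
```

View pics/w11.png

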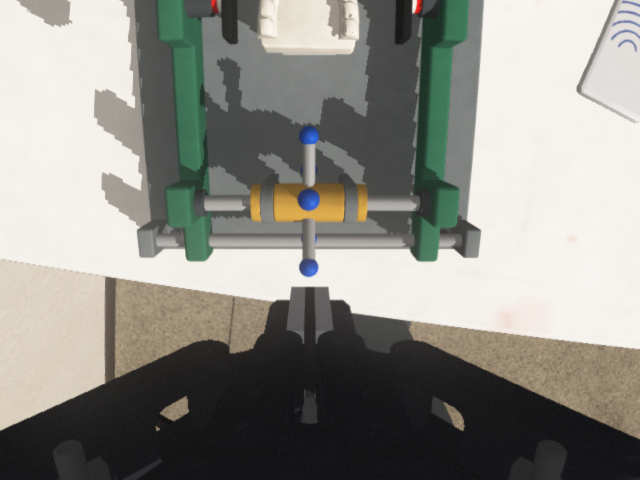

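>>> apply_moves(
  steps=[
    {"tx": 0,"ty": -0.6,"tz": 35,"wx": 0.004,"wy": 0,"wz": 0},
    {"tx": 0,"ty": -0.6,"tz": 65,"wx": 0.004,"wy": 0,"wz": 0},
    {"tx": 0,"ty": -0.6,"tz": 82,"wx": 0.004,"wy": 0,"wz": 0},
    {"tx": 0,"ty": -0.6,"tz": 89,"wx": 0.004,"wy": 0,"wz": 0},
    {"tx": 0,"ty": -0.6,"tz": 89,"wx": 0.004,"wy": 0,"wz": 0},
  ],
)

```text
time: 13.45
eef_pos: [0.4395, 0.1564, 0.2678]
tcp_rot: [0.759, -0.651, -0.0, -0.0]
contact_force: [-0.4, -0.7, 0.0]
opening: 0.003
```

```bash
python3 - <<'E'
from clampfit import *
gc(4,0,82.7)
c=cam('wrist');save(c,'w12')
E
```

```text
time 13.45 pos [0.4395 0.1564 0.2678] heading -1.4181 open 0.003 F [-0.4 -0.7  0. ]
move {'t': array([  0.1, -20.5,  12.1]), 'w': array([0.0003, 0.0006, 0.0005])}
```

View pics/w12.png

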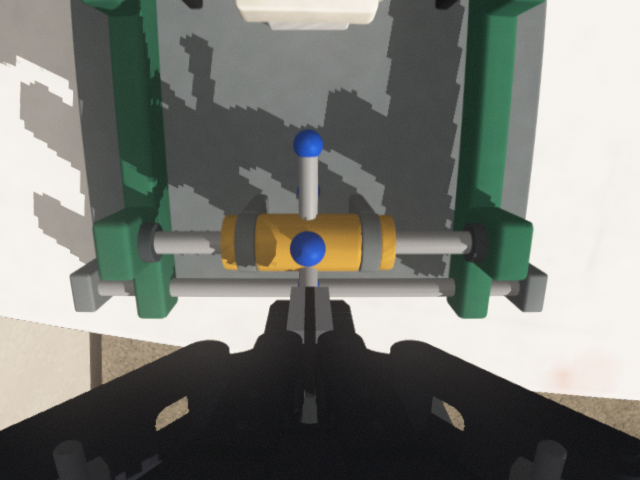

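>>> apply_moves(
  steps=[
    {"tx": 0,"ty": -4,"tz": 0,"wx": 0,"wy": 0,"wz": 0},
    {"tx": 0,"ty": -8,"tz": 0.5,"wx": 0,"wy": 0,"wz": 0},
    {"tx": 0,"ty": -10.5,"tz": 1.2,"wx": 0,"wy": 0,"wz": 0},
    {"tx": 0,"ty": -13,"tz": 2.3,"wx": 0,"wy": 0,"wz": 0},
    {"tx": 0,"ty": -15.5,"tz": 3.7,"wx": 0,"wy": 0,"wz": 0},
    {"tx": 0,"ty": -17.7,"tz": 5.4,"wx": 0,"wy": 0,"wz": 0},
    {"tx": 0,"ty": -19.4,"tz": 7.4,"wx": 0,"wy": 0,"wz": 0},
    {"tx": 0,"ty": -20.7,"tz": 9.6,"wx": 0,"wy": 0,"wz": 0},
    {"tx": 0,"ty": -21.5,"tz": 12,"wx": 0,"wy": 0,"wz": 0},
    {"tx": 0,"ty": -21.5,"tz": 12,"wx": 0,"wy": 0,"wz": 0},
  ],
)

```text
time: 14.5
eef_pos: [0.4609, 0.1598, 0.2579]
tcp_rot: [0.759, -0.651, -0.0, -0.0]
contact_force: [-6.2, -1.1, 5.2]
opening: 0.005
```

```bash
python3 - <<'E'
from clampfit import *
gc(4,0,82.7)
c=cam('wrist');save(c,'w13')
E
```

```text
time 14.5 pos [0.4609 0.1598 0.2579] heading -1.418 open 0.005 F [-6.2 -1.1  5.2]
move {'t': array([0.3, 1.1, 2.2]), 'w': array([0.0005, 0.0006, 0.0005])}
```

View pics/w13.png

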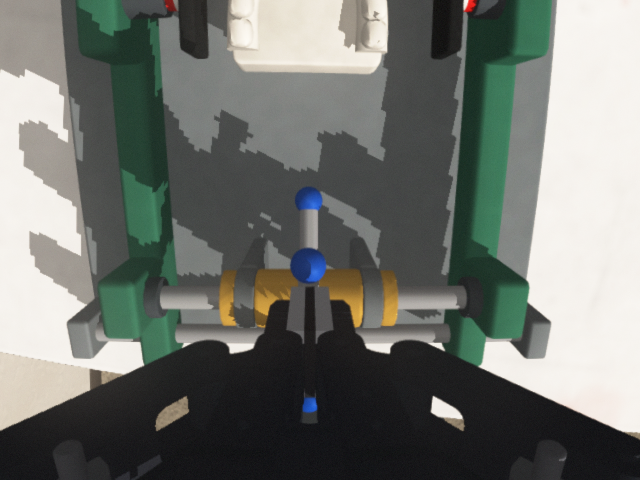

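```bash
cat >> clampfit.py <<'E'
def theta(c,s,uv,guess):
    """uv list of ball pixels, guess list of their angles"""
    uv=np.array(uv,float).reshape(-1,2)
    def P(a): return cl(Q,[[-.06+.042*np.sin(x),0,.062+.042*np.cos(x)] for x in a])
    for u,g in zip(uv,guess):
        r=least_squares(lambda a:(proj(c,P(a),s)-u).ravel(),[g]);print('angle deg',np.degrees(r.x),np.round(r.fun,1))
E
python3 - <<'E'
from clampfit import *
s=readout.get_state();c=cam('wrist')
theta(c,s,[[309,266],[309,200]],[.7,1.9])
E
```

```text
angle deg [36.40847722] [0.5 0. ]
angle deg [113.16176258] [0.5 0. ]
```

>>> apply_moves(
  steps=[
    {"tx": 0,"ty": 3,"tz": 0,"wx": 0,"wy": 0,"wz": 0},
    {"tx": 0,"ty": 3,"tz": -12,"wx": 0,"wy": 0,"wz": 0},
    {"tx": 0,"ty": 3,"tz": -30,"wx": 0,"wy": 0,"wz": 0},
    {"tx": 0,"ty": 8,"tz": -37,"wx": 0,"wy": 0,"wz": 0},
    {"tx": 0,"ty": 28,"tz": -38,"wx": 0,"wy": 0,"wz": 0},
    {"tx": 0,"ty": 45,"tz": -38,"wx": 0,"wy": 0,"wz": 0},
    {"tx": 0,"ty": 51,"tz": -38,"wx": 0,"wy": 0,"wz": 0},
    {"tx": 0,"ty": 51,"tz": -38,"wx": 0,"wy": 0,"wz": 0},
  ],
)

```text
time: 15.4
eef_pos: [0.4099, 0.1519, 0.2952]
tcp_rot: [0.759, -0.651, 0.001, -0.001]
contact_force: [0.7, 0.9, 0.5]
opening: -0.002
```

```bash
python3 - <<'E'
from clampfit import *
gc(-46,0,88)
s=readout.get_state();c=cam('wrist');save(c,'w14')
E
```

```text
time 15.4 pos [0.4099 0.1519 0.2952] heading -1.4183 open -0.002 F [0.7 0.9 0.5]
move {'t': array([ 0.2, -0.3, 34.2]), 'w': array([-0.0035,  0.0005,  0.0003])}
```

View pics/w14.png

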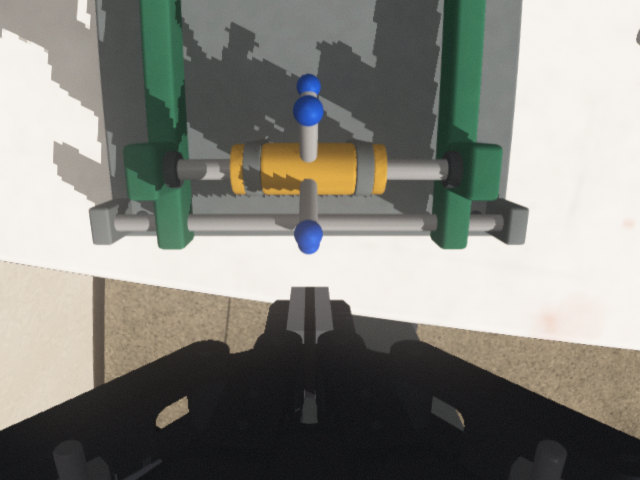

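```bash
python3 - <<'E'
from clampfit import *
s=readout.get_state();c=cam('wrist')
theta(c,s,[[308,110],[309,86],[308.5,235]],[.65,1.9,-.6])
for d in range(-36,51,6): print(d,np.round(arc(np.radians(d)),1))
E
```

```text
angle deg [39.34734068] [1. 0.]
angle deg [107.02253902] [ 0.1 -0. ]
angle deg [-34.77333976] [ 0.4 -0. ]
-36 [-41.7  87. ]
-30 [-38.   89.4]
-24 [-34.1  91.4]
-18 [-30.   92.9]
-12 [-25.7  94.1]
-6 [-21.4  94.8]
0 [-17.  95.]
6 [-12.6  94.8]
12 [-8.3 94.1]
18 [-5.2 92.9]
24 [-2.3 91.4]
30 [ 0.2 89.4]
36 [ 2.2 87. ]
42 [ 3.6 84.2]
48 [ 4.2 81.1]
```

>>> apply_moves(
  steps=[
    {"tx": 0,"ty": -0.3,"tz": 15,"wx": -0.003,"wy": 0,"wz": 0},
    {"tx": 0,"ty": -0.3,"tz": 29,"wx": -0.003,"wy": 0,"wz": 0},
    {"tx": 0,"ty": -0.3,"tz": 34,"wx": -0.003,"wy": 0,"wz": 0},
    {"tx": 0,"ty": -0.3,"tz": 34,"wx": -0.003,"wy": 0,"wz": 0},
  ],
)

```text
time: 15.9
eef_pos: [0.411, 0.152, 0.2602]
tcp_rot: [0.759, -0.651, -0.001, 0.001]
contact_force: [-0.9, 0.2, 0.2]
opening: 0.002
```

>>> apply_moves(
  steps=[
    {"tx": 0,"ty": -4,"tz": -0.5,"wx": 0,"wy": 0,"wz": 0},
    {"tx": 0,"ty": -8.5,"tz": -1.4,"wx": 0,"wy": 0,"wz": 0},
    {"tx": 0,"ty": -13,"tz": -3.4,"wx": 0,"wy": 0,"wz": 0},
    {"tx": 0,"ty": -17,"tz": -4.9,"wx": 0,"wy": 0,"wz": 0},
    {"tx": 0,"ty": -21.3,"tz": -6.1,"wx": 0,"wy": 0,"wz": 0},
    {"tx": 0,"ty": -25.6,"tz": -6.8,"wx": 0,"wy": 0,"wz": 0},
    {"tx": 0,"ty": -30,"tz": -7,"wx": 0,"wy": 0,"wz": 0},
    {"tx": 0,"ty": -34.4,"tz": -6.8,"wx": 0,"wy": 0,"wz": 0},
    {"tx": 0,"ty": -38.7,"tz": -6.1,"wx": 0,"wy": 0,"wz": 0},
    {"tx": 0,"ty": -42,"tz": -4.9,"wx": 0,"wy": 0,"wz": 0},
    {"tx": 0,"ty": -45,"tz": -3.4,"wx": 0,"wy": 0,"wz": 0},
    {"tx": 0,"ty": -47.5,"tz": -1.4,"wx": 0,"wy": 0,"wz": 0},
  ],
)

```text
time: 17.1
eef_pos: [0.4574, 0.1593, 0.2627]
tcp_rot: [0.759, -0.651, -0.002, 0.002]
contact_force: [-8.2, -1.4, 5.7]
opening: -0.001
```

```bash
python3 - <<'E'
from clampfit import *
gc(4,0,82.7)
s=readout.get_state();c=cam('wrist');save(c,'w15')
E
```

```text
time 17.1 pos [0.4574 0.1593 0.2627] heading -1.418 open -0.001 F [-8.2 -1.4  5.7]
move {'t': array([ 0.3, -2.5,  7. ]), 'w': array([0.0064, 0.0006, 0.0006])}
```

View pics/w15.png

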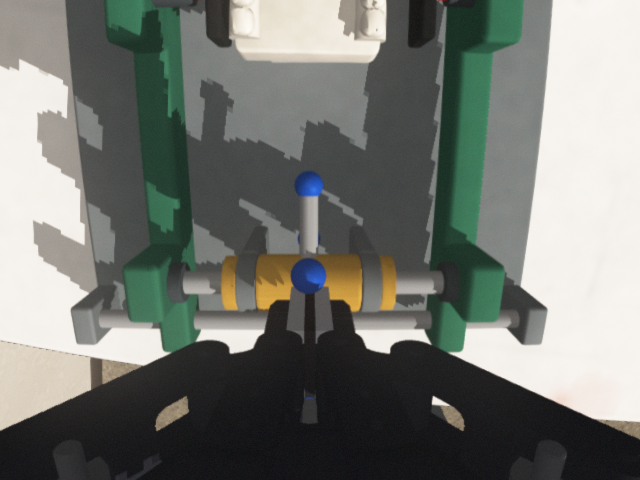

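>>> apply_moves(
  steps=[
    {"tx": 0,"ty": -1.5,"tz": 2,"wx": 0,"wy": 0,"wz": 0},
    {"tx": 0,"ty": -3,"tz": 4.5,"wx": 0,"wy": 0,"wz": 0},
    {"tx": 0,"ty": -4,"tz": 7,"wx": 0,"wy": 0,"wz": 0},
    {"tx": 0,"ty": -4,"tz": 7,"wx": 0,"wy": 0,"wz": 0},
  ],
)

```text
time: 17.55
eef_pos: [0.462, 0.16, 0.2566]
tcp_rot: [0.759, -0.651, -0.001, 0.001]
contact_force: [-5.9, -0.2, 5.9]
opening: -0.003
```

```bash
python3 - <<'E'
from clampfit import *
gc(4,0,82.7)
s=readout.get_state();c=cam('wrist');save(c,'w16')
E
```

```text
time 17.55 pos [0.462  0.16   0.2566] heading -1.4182 open -0.003 F [-5.9 -0.2  5.9]
move {'t': array([0.2, 2.2, 0.9]), 'w': array([0.0031, 0.0006, 0.0004])}
```

View pics/w16.png

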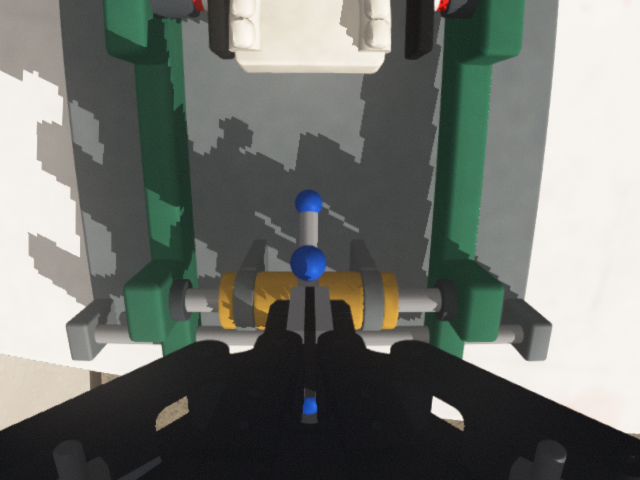

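>>> apply_moves(
  steps=[
    {"tx": 0,"ty": 3,"tz": 0,"wx": 0.003,"wy": 0,"wz": 0},
    {"tx": 0,"ty": 3,"tz": -12,"wx": 0.003,"wy": 0,"wz": 0},
    {"tx": 0,"ty": 3,"tz": -30,"wx": 0.003,"wy": 0,"wz": 0},
    {"tx": 0,"ty": 8,"tz": -38,"wx": 0.003,"wy": 0,"wz": 0},
    {"tx": 0,"ty": 28,"tz": -39,"wx": 0.003,"wy": 0,"wz": 0},
    {"tx": 0,"ty": 45,"tz": -39,"wx": 0.003,"wy": 0,"wz": 0},
    {"tx": 0,"ty": 52,"tz": -39,"wx": 0.003,"wy": 0,"wz": 0},
    {"tx": 0,"ty": 52,"tz": -39,"wx": 0.003,"wy": 0,"wz": 0},
  ],
)

```text
time: 18.4
eef_pos: [0.4097, 0.1519, 0.2946]
tcp_rot: [0.759, -0.651, 0.001, -0.001]
contact_force: [-0.4, 0.9, 0.2]
opening: 0.001
```

```bash
python3 - <<'E'
from clampfit import *
gc(-46,0,88)
s=readout.get_state();c=cam('wrist');save(c,'w17')
c=cam('scene');save(c,'s17')
a=cv2.imread('pics/s17.png');cv2.imwrite('pics/s17z.png',cv2.resize(a[220:340,200:360],None,fx=5,fy=5,interpolation=2))
E
```

```text
time 18.4 pos [0.4097 0.1519 0.2946] heading -1.4183 open 0.001 F [-0.4  0.9  0.2]
move {'t': array([ 0.2, -0.6, 33.6]), 'w': array([-0.0032,  0.0005,  0.0003])}
```

View pics/w17.png

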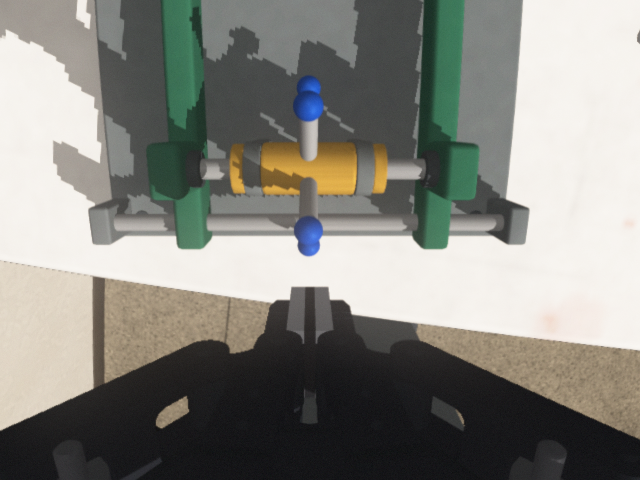

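View pics/s17z.png

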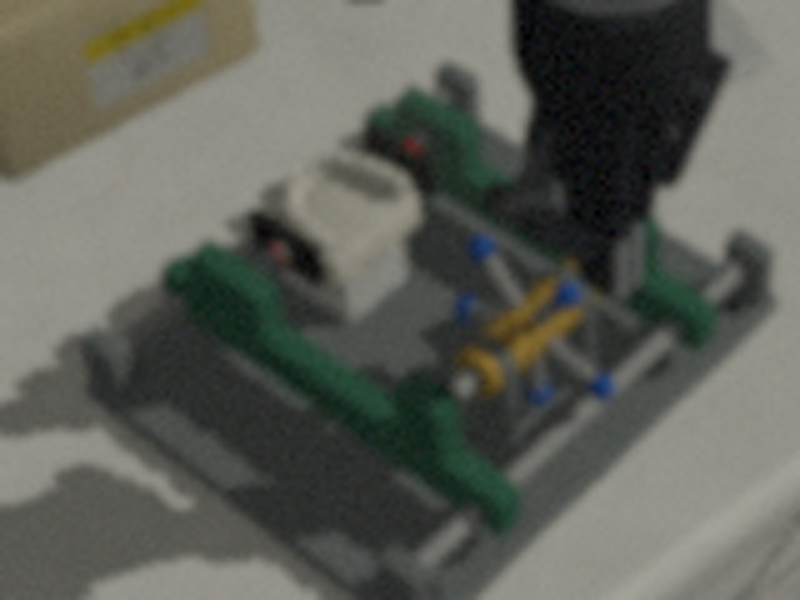

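```bash
python3 - <<'E'
from clampfit import *
s=readout.get_state();c=cam('wrist')
theta(c,s,[[308,106],[309,88],[308.5,230.5]],[.65,1.9,-.6])
for d in range(-36,51,6): print(d,np.round(arc(np.radians(d)),1))
E
```

```text
angle deg [42.61311359] [0.9 0. ]
angle deg [109.70891009] [ 0. -0.]
angle deg [-30.3903646] [ 0.3 -0. ]
-36 [-41.7  87. ]
-30 [-38.   89.4]
-24 [-34.1  91.4]
-18 [-30.   92.9]
-12 [-25.7  94.1]
-6 [-21.4  94.8]
0 [-17.  95.]
6 [-12.6  94.8]
12 [-8.3 94.1]
18 [-5.2 92.9]
24 [-2.3 91.4]
30 [ 0.2 89.4]
36 [ 2.2 87. ]
42 [ 3.6 84.2]
48 [ 4.2 81.1]
```

>>> apply_moves(
  steps=[
    {"tx": 0,"ty": -0.5,"tz": 15,"wx": -0.003,"wy": 0,"wz": 0},
    {"tx": 0,"ty": -0.5,"tz": 29,"wx": -0.003,"wy": 0,"wz": 0},
    {"tx": 0,"ty": -0.5,"tz": 34,"wx": -0.003,"wy": 0,"wz": 0},
    {"tx": 0,"ty": -0.5,"tz": 34,"wx": -0.003,"wy": 0,"wz": 0},
  ],
)

```text
time: 18.95
eef_pos: [0.4111, 0.152, 0.2596]
tcp_rot: [0.759, -0.651, -0.001, 0.001]
contact_force: [-1.1, -0.8, 0.5]
opening: -0.003
```

>>> apply_moves(
  steps=[
    {"tx": 0,"ty": -4,"tz": -0.5,"wx": 0,"wy": 0,"wz": 0},
    {"tx": 0,"ty": -8.5,"tz": -1.4,"wx": 0,"wy": 0,"wz": 0},
    {"tx": 0,"ty": -13,"tz": -3.4,"wx": 0,"wy": 0,"wz": 0},
    {"tx": 0,"ty": -17,"tz": -4.9,"wx": 0,"wy": 0,"wz": 0},
    {"tx": 0,"ty": -21.3,"tz": -6.1,"wx": 0,"wy": 0,"wz": 0},
    {"tx": 0,"ty": -25.6,"tz": -6.8,"wx": 0,"wy": 0,"wz": 0},
    {"tx": 0,"ty": -25.6,"tz": -6.8,"wx": 0,"wy": 0,"wz": 0},
  ],
)

```text
time: 19.65
eef_pos: [0.4356, 0.156, 0.2667]
tcp_rot: [0.759, -0.651, -0.003, 0.002]
contact_force: [-4.4, -0.6, 1.4]
opening: 0.002
```

```bash
python3 - <<'E'
from clampfit import *
gc(-21.4,0,94.8)
s=readout.get_state();c=cam('wrist');save(c,'w18')
c=cam('scene');save(c,'s18')
a=cv2.imread('pics/s18.png');cv2.imwrite('pics/s18z.png',cv2.resize(a[220:340,200:360],None,fx=5,fy=5,interpolation=2))
E
```

```text
time 19.65 pos [0.4356 0.156  0.2667] heading -1.4182 open 0.002 F [-4.4 -0.6  1.4]
move {'t': array([ 0.3,  1. , -1.1]), 'w': array([0.0069, 0.0008, 0.0004])}
```

View pics/w18.png

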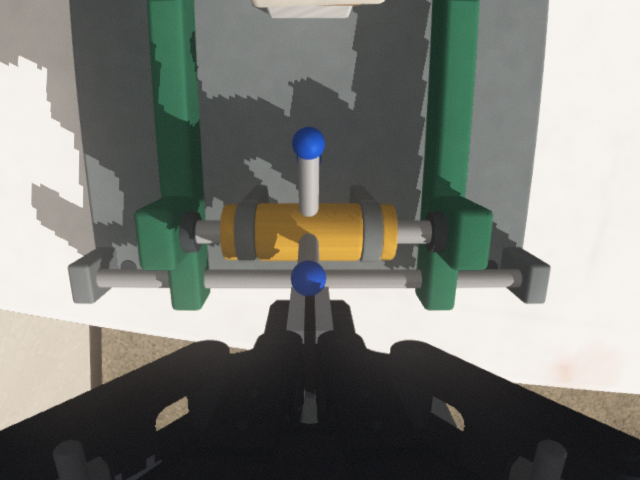

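View pics/s18z.png

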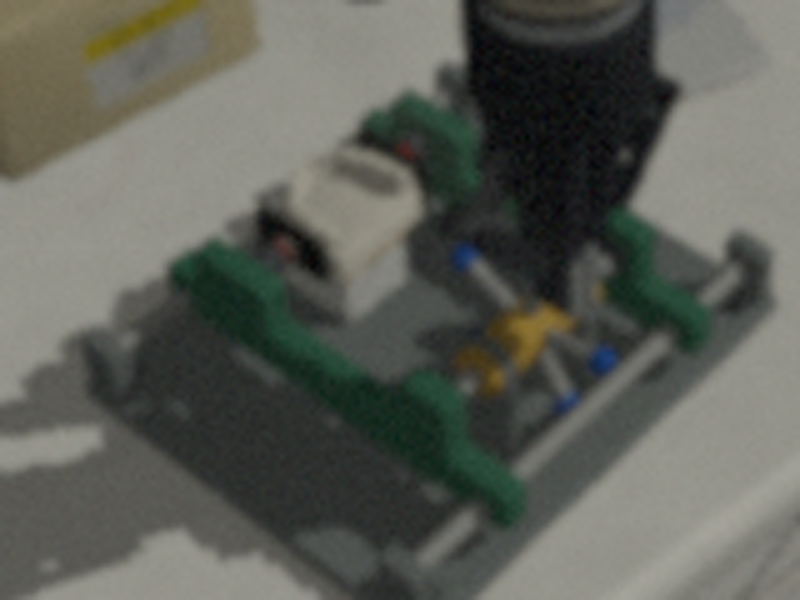

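```bash
python3 - <<'E'
from clampfit import *
s=readout.get_state();c=cam('wrist')
theta(c,s,[[308,278],[308.5,143.5]],[-.1,1.1])
gc(20,0,200)
E
```

```text
angle deg [-8.60968055] [1.6 0. ]
angle deg [63.18153749] [1.2 0. ]
time 19.8 pos [0.4356 0.156  0.2668] heading -1.4182 open 0.001 F [-4.9 -1.1  1.7]
move {'t': array([   0.2,  -39.9, -106.5]), 'w': array([0.0061, 0.0008, 0.0004])}
```

>>> apply_moves(
  steps=[
    {"tx": 0,"ty": 4,"tz": 0,"wx": 0.002,"wy": 0,"wz": 0},
    {"tx": 0,"ty": 4,"tz": -15,"wx": 0.004,"wy": 0,"wz": 0},
    {"tx": 0,"ty": 2,"tz": -45,"wx": 0.006,"wy": 0,"wz": 0},
    {"tx": 0,"ty": -10,"tz": -75,"wx": 0.006,"wy": 0,"wz": 0},
    {"tx": 0,"ty": -30,"tz": -98,"wx": 0.006,"wy": 0,"wz": 0},
    {"tx": 0,"ty": -50,"tz": -107,"wx": 0.006,"wy": 0,"wz": 0},
    {"tx": 0,"ty": -58,"tz": -107,"wx": 0.006,"wy": 0,"wz": 0},
    {"tx": 0,"ty": -58,"tz": -107,"wx": 0.006,"wy": 0,"wz": 0},
  ],
)

```text
time: 20.6
eef_pos: [0.4943, 0.1647, 0.3742]
tcp_rot: [0.759, -0.651, 0.002, -0.003]
contact_force: [0.2, 0.3, -0.8]
opening: 0.001
```

```bash
python3 - <<'E'
from clampfit import *
gc(-30,0,120)
s=readout.get_state();c=cam('wrist');save(c,'w19')
a=cv2.imread('pics/w19.png');cv2.imwrite('pics/w19z.png',cv2.resize(a[0:200,190:430],None,fx=3.3,fy=3,interpolation=2))
E
```

```text
time 20.6 pos [0.4943 0.1647 0.3742] heading -1.4185 open 0.001 F [ 0.2  0.3 -0.8]
move {'t': array([ 0. , 69.3, 80.8]), 'w': array([-0.0063,  0.0004,  0.0001])}
```

View pics/w19z.png

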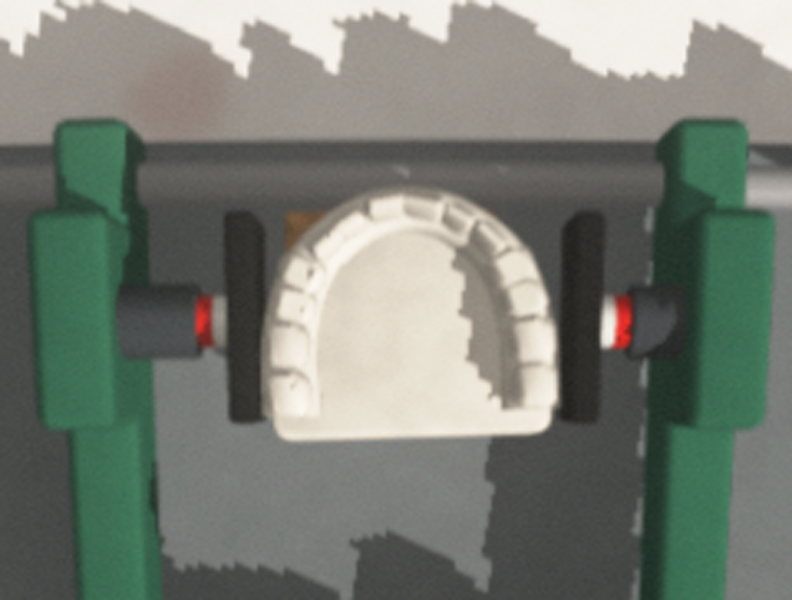

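>>> apply_moves(
  steps=[
    {"tx": 0,"ty": 25,"tz": 5,"wx": -0.003,"wy": 0,"wz": 0},
    {"tx": 0,"ty": 50,"tz": 25,"wx": -0.006,"wy": 0,"wz": 0},
    {"tx": 0,"ty": 66,"tz": 55,"wx": -0.006,"wy": 0,"wz": 0},
    {"tx": 0,"ty": 69,"tz": 85,"wx": -0.006,"wy": 0,"wz": 0},
    {"tx": 0,"ty": 69,"tz": 102,"wx": -0.006,"wy": 0,"wz": 0},
    {"tx": 0,"ty": 69,"tz": 106,"wx": -0.006,"wy": 0,"wz": 0},
    {"tx": 0,"ty": 69,"tz": 106,"wx": -0.006,"wy": 0,"wz": 0},
    {"tx": 0,"ty": 69,"tz": 106,"wx": -0.006,"wy": 0,"wz": 0},
  ],
)

```text
time: 21.45
eef_pos: [0.4263, 0.1544, 0.2685]
tcp_rot: [0.759, -0.651, 0.0, -0.0]
contact_force: [-0.4, -0.4, 0.1]
opening: 0.0
```

```bash
python3 - <<'E'
from clampfit import *
gc(*[(arc(np.radians(7))[i]) if i==0 else 0 for i in (0,1)],arc(np.radians(7))[1])
E
```

```text
time 21.45 pos [0.4263 0.1544 0.2685] heading -1.4183 open 0.0 F [-0.4 -0.4  0.1]
move {'t': array([  0.1, -18. ,   0.8]), 'w': array([-0.0008,  0.0005,  0.0003])}
```

>>> apply_moves(
  steps=[
    {"tx": 0,"ty": -4,"tz": 0,"wx": 0,"wy": 0,"wz": 0},
    {"tx": 0,"ty": -8,"tz": 0,"wx": 0,"wy": 0,"wz": 0},
    {"tx": 0,"ty": -12,"tz": 0,"wx": 0,"wy": 0,"wz": 0},
    {"tx": 0,"ty": -15,"tz": 0.3,"wx": 0,"wy": 0,"wz": 0},
    {"tx": 0,"ty": -18,"tz": 0.8,"wx": 0,"wy": 0,"wz": 0},
    {"tx": 0,"ty": -19,"tz": 0.8,"wx": 0,"wy": 0,"wz": 0},
    {"tx": 0,"ty": -19,"tz": 0.8,"wx": 0,"wy": 0,"wz": 0},
  ],
)

```text
time: 22.15
eef_pos: [0.4437, 0.1572, 0.2659]
tcp_rot: [0.759, -0.651, -0.003, 0.003]
contact_force: [-6.0, -1.5, 0.8]
opening: -0.003
```

```bash
python3 - <<'E'
from clampfit import *
gc(-11,0,94)
s=readout.get_state();c=cam('wrist');save(c,'w20')
c=cam('scene');save(c,'s20')
a=cv2.imread('pics/s20.png');cv2.imwrite('pics/s20z.png',cv2.resize(a[220:340,200:360],None,fx=5,fy=5,interpolation=2))
E
```

```text
time 22.15 pos [0.4437 0.1572 0.2659] heading -1.4181 open -0.003 F [-6.  -1.5  0.8]
move {'t': array([ 0.3, -1.3, -1.1]), 'w': array([0.0088, 0.0007, 0.0005])}
```

View pics/w20.png

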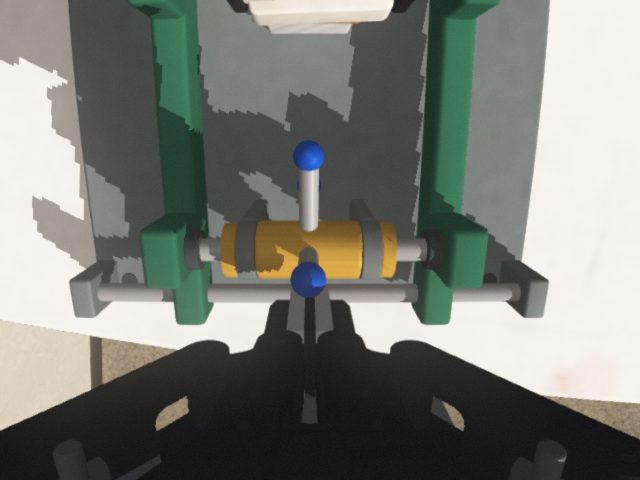

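View pics/s20z.png

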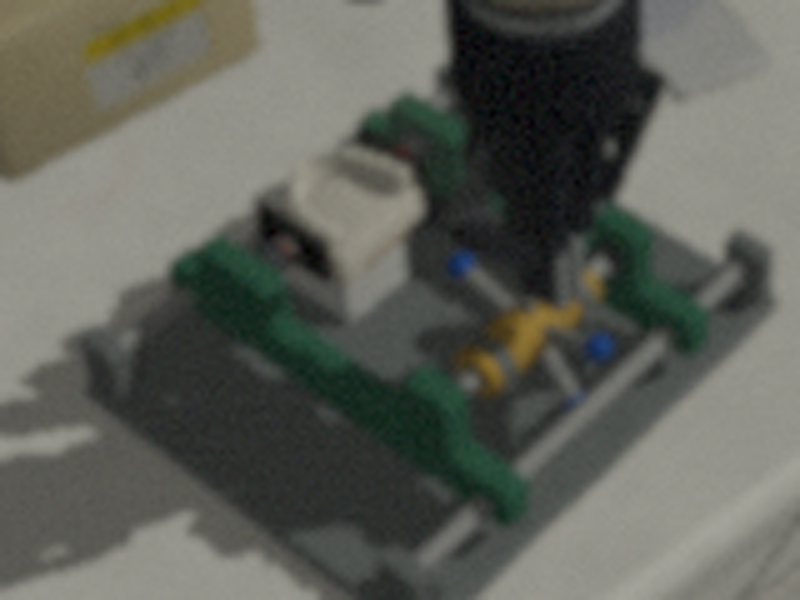

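```bash
python3 - <<'E'
from clampfit import *
s=readout.get_state();c=cam('wrist')
theta(c,s,[[308,279.5],[308.5,156]],[0,1.2])
E
```

```text
angle deg [1.98289404] [1.5 0. ]
angle deg [73.30443364] [ 1.1 -0. ]
```

>>> apply_moves(
  steps=[
    {"tx": 0,"ty": 4,"tz": 0,"wx": 0.002,"wy": 0,"wz": 0},
    {"tx": 0,"ty": 4,"tz": -15,"wx": 0.004,"wy": 0,"wz": 0},
    {"tx": 0,"ty": 2,"tz": -45,"wx": 0.006,"wy": 0,"wz": 0},
    {"tx": 0,"ty": -10,"tz": -75,"wx": 0.006,"wy": 0,"wz": 0},
    {"tx": 0,"ty": -30,"tz": -98,"wx": 0.006,"wy": 0,"wz": 0},
    {"tx": 0,"ty": -45,"tz": -107,"wx": 0.006,"wy": 0,"wz": 0},
    {"tx": 0,"ty": -50,"tz": -107,"wx": 0.006,"wy": 0,"wz": 0},
    {"tx": 0,"ty": -50,"tz": -107,"wx": 0.006,"wy": 0,"wz": 0},
  ],
)

```text
time: 23.1
eef_pos: [0.4947, 0.1647, 0.3738]
tcp_rot: [0.759, -0.651, 0.002, -0.002]
contact_force: [-0.4, 0.1, -0.0]
opening: 0.001
```

```bash
python3 - <<'E'
from clampfit import *
gc(-22,0,95)
s=readout.get_state();c=cam('wrist');save(c,'w21')
a=cv2.imread('pics/w21.png');cv2.imwrite('pics/w21z.png',cv2.resize(a[0:200,190:430],None,fx=3.3,fy=3,interpolation=2))
E
```

```text
time 23.1 pos [0.4947 0.1647 0.3738] heading -1.4185 open 0.001 F [-0.4  0.1 -0. ]
move {'t': array([  0. ,  61.8, 105.4]), 'w': array([-0.006 ,  0.0005,  0.0001])}
```

View pics/w21z.png

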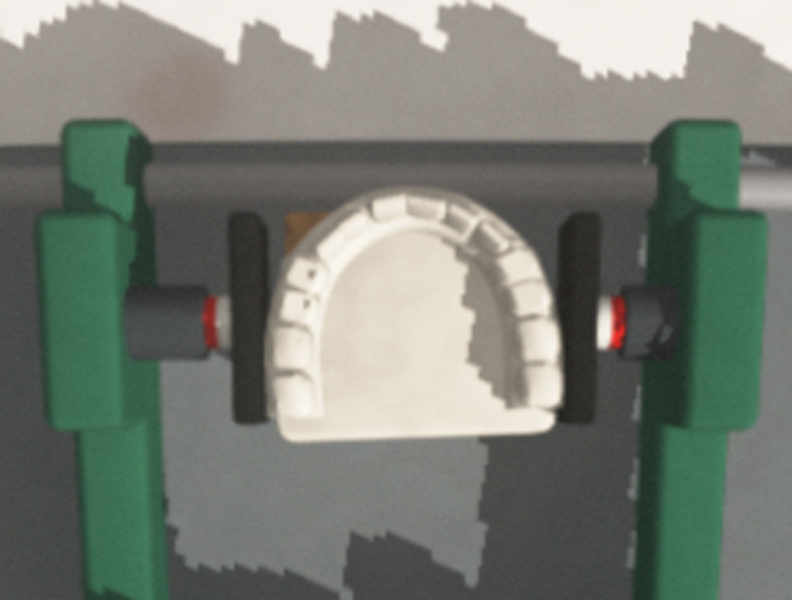

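>>> apply_moves(
  steps=[
    {"tx": 0,"ty": 25,"tz": 5,"wx": -0.003,"wy": 0,"wz": 0},
    {"tx": 0,"ty": 48,"tz": 25,"wx": -0.006,"wy": 0,"wz": 0},
    {"tx": 0,"ty": 60,"tz": 55,"wx": -0.006,"wy": 0,"wz": 0},
    {"tx": 0,"ty": 62,"tz": 85,"wx": -0.006,"wy": 0,"wz": 0},
    {"tx": 0,"ty": 62,"tz": 102,"wx": -0.006,"wy": 0,"wz": 0},
    {"tx": 0,"ty": 62,"tz": 105.5,"wx": -0.006,"wy": 0,"wz": 0},
    {"tx": 0,"ty": 62,"tz": 105.5,"wx": -0.006,"wy": 0,"wz": 0},
    {"tx": 0,"ty": 62,"tz": 105.5,"wx": -0.006,"wy": 0,"wz": 0},
  ],
)

```text
time: 23.95
eef_pos: [0.4339, 0.1555, 0.2689]
tcp_rot: [0.759, -0.651, 0.0, -0.0]
contact_force: [0.6, -0.3, 0.3]
opening: 0.002
```

```bash
python3 - <<'E'
from clampfit import *
gc(-4.6,0,94)
E
```

```text
time 23.95 pos [0.4339 0.1555 0.2689] heading -1.4184 open 0.002 F [ 0.6 -0.3  0.3]
move {'t': array([  0.1, -17.7,   1.9]), 'w': array([-0.0009,  0.0004,  0.0002])}
```

>>> apply_moves(
  steps=[
    {"tx": 0,"ty": -4,"tz": 0,"wx": 0,"wy": 0,"wz": 0},
    {"tx": 0,"ty": -8,"tz": 0,"wx": 0,"wy": 0,"wz": 0},
    {"tx": 0,"ty": -11,"tz": 0.3,"wx": 0,"wy": 0,"wz": 0},
    {"tx": 0,"ty": -13.5,"tz": 0.7,"wx": 0,"wy": 0,"wz": 0},
    {"tx": 0,"ty": -16,"tz": 1.3,"wx": 0,"wy": 0,"wz": 0},
    {"tx": 0,"ty": -18,"tz": 1.8,"wx": 0,"wy": 0,"wz": 0},
    {"tx": 0,"ty": -18,"tz": 1.8,"wx": 0,"wy": 0,"wz": 0},
  ],
)

```text
time: 24.65
eef_pos: [0.45, 0.1582, 0.265]
tcp_rot: [0.759, -0.651, -0.004, 0.004]
contact_force: [-6.7, -1.0, 1.7]
opening: 0.002
```

```bash
python3 - <<'E'
from clampfit import *
gc(-4.6,0,94)
s=readout.get_state();c=cam('wrist');save(c,'w22')
I=cv2.cvtColor(c['img'],cv2.COLOR_RGB2HSV)
m=cv2.inRange(I,(110,150,80),(125,255,255))
n,_,st,ct=cv2.connectedComponentsWithStats(m)
for i in range(1,n):
    if st[i][4]>60: print(st[i],ct[i])
E
```

```text
time 24.65 pos [0.45   0.1582 0.265 ] heading -1.4181 open 0.002 F [-6.7 -1.   1.7]
move {'t': array([ 0.3, -1.3, -2. ]), 'w': array([0.01  , 0.0007, 0.0005])}
[294 153  30  28 637] [308.31083203 166.89324961]
[292 265  33  32 726] [309.4862259  280.40495868]
```

View pics/w22.png

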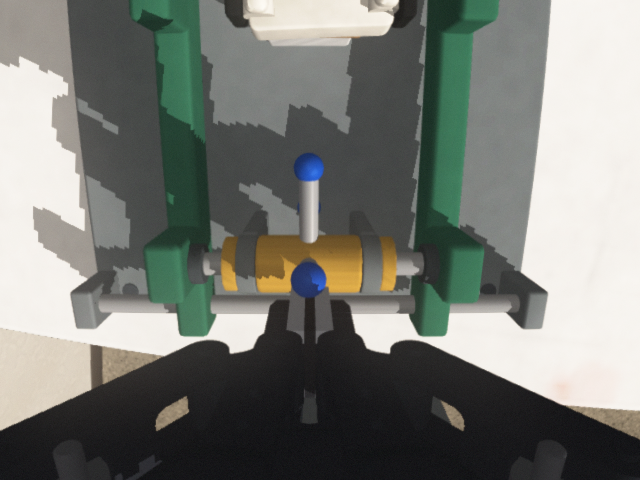

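```bash
python3 - <<'E'
from clampfit import *
s=readout.get_state();c=cam('wrist')
theta(c,s,[[309,280.4],[308.5,167]],[0,1.2])
E
```

```text
angle deg [10.18733857] [0.6 0. ]
angle deg [82.41164876] [ 1.2 -0. ]
```

>>> apply_moves(
  steps=[
    {"tx": 0,"ty": 4,"tz": 0,"wx": 0.002,"wy": 0,"wz": 0},
    {"tx": 0,"ty": 4,"tz": -15,"wx": 0.004,"wy": 0,"wz": 0},
    {"tx": 0,"ty": 2,"tz": -45,"wx": 0.006,"wy": 0,"wz": 0},
    {"tx": 0,"ty": -10,"tz": -75,"wx": 0.008,"wy": 0,"wz": 0},
    {"tx": 0,"ty": -28,"tz": -98,"wx": 0.008,"wy": 0,"wz": 0},
    {"tx": 0,"ty": -39,"tz": -107,"wx": 0.008,"wy": 0,"wz": 0},
    {"tx": 0,"ty": -43,"tz": -108,"wx": 0.008,"wy": 0,"wz": 0},
    {"tx": 0,"ty": -43,"tz": -108,"wx": 0.008,"wy": 0,"wz": 0},
  ],
)

```text
time: 25.55
eef_pos: [0.4943, 0.1647, 0.3743]
tcp_rot: [0.759, -0.651, 0.003, -0.003]
contact_force: [-0.2, 0.5, -0.1]
opening: 0.003
```

```bash
python3 - <<'E'
from clampfit import *
gc(-15,0,95)
s=readout.get_state();c=cam('wrist');save(c,'w23')
a=cv2.imread('pics/w23.png');cv2.imwrite('pics/w23z.png',cv2.resize(a[0:200,190:430],None,fx=3.3,fy=3,interpolation=2))
for n in ('w19','w21','w23'):
    a=cv2.imread(f'pics/{n}.png')[70:150,190:430]
    h=cv2.cvtColor(a,cv2.COLOR_BGR2HSV)
    m=(((h[...,0]<8)|(h[...,0]>172))&(h[...,1]>150)&(h[...,2]>90)).astype(np.uint8)
    k,_,st,ct=cv2.connectedComponentsWithStats(m)
    print(n,[(st[i].tolist(),np.round(ct[i],1).tolist(), round(st[i][4]/st[i][3],2)) for i in range(1,k) if st[i][4]>8])
E
```

```text
time 25.55 pos [0.4943 0.1647 0.3743] heading -1.4185 open 0.003 F [-0.2  0.5 -0.1]
move {'t': array([  0. ,  54.7, 105.8]), 'w': array([-0.0083,  0.0004,  0.0001])}
w19 [([59, 29, 5, 16, 67], [61.3, 36.4], np.float64(4.19)), ([186, 29, 6, 17, 74], [188.6, 36.8], np.float64(4.35))]
w21 [([62, 29, 3, 16, 42], [63.1, 36.6], np.float64(2.62)), ([186, 29, 4, 17, 53], [187.1, 36.9], np.float64(3.12))]
w23 [([185, 30, 2, 16, 18], [185.8, 37.4], np.float64(1.12))]
```

View pics/w23z.png

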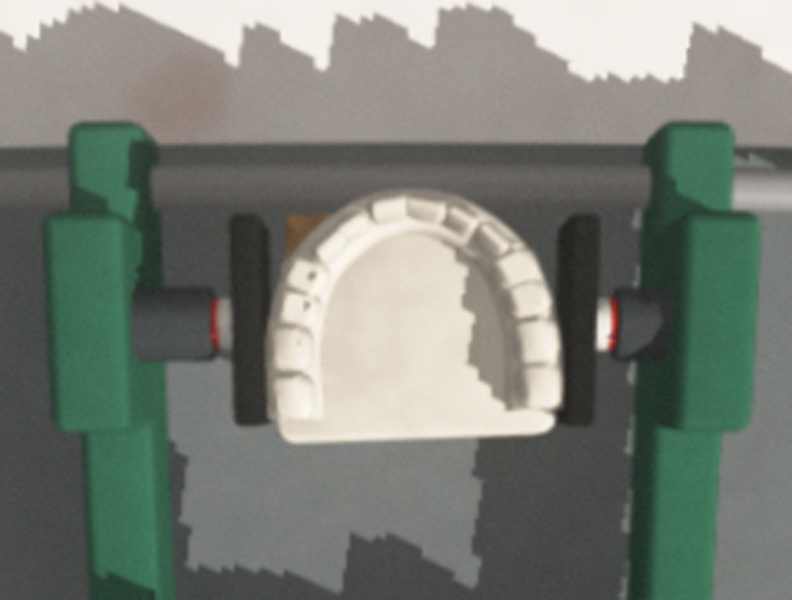

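>>> apply_moves(
  steps=[
    {"tx": 0,"ty": 25,"tz": 5,"wx": -0.004,"wy": 0,"wz": 0},
    {"tx": 0,"ty": 45,"tz": 25,"wx": -0.008,"wy": 0,"wz": 0},
    {"tx": 0,"ty": 53,"tz": 55,"wx": -0.008,"wy": 0,"wz": 0},
    {"tx": 0,"ty": 55,"tz": 85,"wx": -0.008,"wy": 0,"wz": 0},
    {"tx": 0,"ty": 55,"tz": 102,"wx": -0.008,"wy": 0,"wz": 0},
    {"tx": 0,"ty": 55,"tz": 106,"wx": -0.008,"wy": 0,"wz": 0},
    {"tx": 0,"ty": 55,"tz": 106,"wx": -0.008,"wy": 0,"wz": 0},
    {"tx": 0,"ty": 55,"tz": 106,"wx": -0.008,"wy": 0,"wz": 0},
  ],
)

```text
time: 26.4
eef_pos: [0.4407, 0.1566, 0.2686]
tcp_rot: [0.759, -0.651, 0.0, -0.0]
contact_force: [-0.0, 0.5, 0.3]
opening: 0.001
```

```bash
python3 - <<'E'
from clampfit import *
gc(-3.1,0,93.6)
E
```

```text
time 26.4 pos [0.4407 0.1566 0.2686] heading -1.4184 open 0.001 F [-0.   0.5  0.3]
move {'t': array([  0.1, -12.3,   2. ]), 'w': array([-0.0008,  0.0005,  0.0002])}
```

>>> apply_moves(
  steps=[
    {"tx": 0,"ty": -3,"tz": 0,"wx": 0,"wy": 0,"wz": 0},
    {"tx": 0,"ty": -6,"tz": 0.5,"wx": 0,"wy": 0,"wz": 0},
    {"tx": 0,"ty": -9,"tz": 1,"wx": 0,"wy": 0,"wz": 0},
    {"tx": 0,"ty": -11.5,"tz": 1.5,"wx": 0,"wy": 0,"wz": 0},
    {"tx": 0,"ty": -13.6,"tz": 2,"wx": 0,"wy": 0,"wz": 0},
    {"tx": 0,"ty": -13.6,"tz": 2,"wx": 0,"wy": 0,"wz": 0},
  ],
)

```text
time: 27.0
eef_pos: [0.4522, 0.1585, 0.2645]
tcp_rot: [0.759, -0.651, -0.004, 0.004]
contact_force: [-9.2, -1.8, 4.6]
opening: 0.001
```

```bash
python3 - <<'E'
from clampfit import *
gc(-3.1,0,93.6)
s=readout.get_state();c=cam('wrist');save(c,'w24')
I=cv2.cvtColor(c['img'],cv2.COLOR_RGB2HSV)
m=cv2.inRange(I,(110,150,80),(125,255,255))
n,_,st,ct=cv2.connectedComponentsWithStats(m)
u=[ct[i] for i in range(1,n) if st[i][4]>200];print(u)
theta(c,s,u[::-1],[0,1.2])
E
```

```text
time 27.0 pos [0.4522 0.1585 0.2645] heading -1.418 open 0.001 F [-9.2 -1.8  4.6]
move {'t': array([ 0.3, -0.6, -2.2]), 'w': array([0.011 , 0.0007, 0.0006])}
[array([308.42028986, 171.11594203]), array([308.89144317, 279.45466156])]
angle deg [13.60194839] [0.7 0. ]
angle deg [85.40051681] [ 1.3 -0. ]
```

>>> apply_moves(
  steps=[
    {"tx": 0,"ty": 4,"tz": 0,"wx": 0.002,"wy": 0,"wz": 0},
    {"tx": 0,"ty": 4,"tz": -15,"wx": 0.004,"wy": 0,"wz": 0},
    {"tx": 0,"ty": 2,"tz": -45,"wx": 0.006,"wy": 0,"wz": 0},
    {"tx": 0,"ty": -10,"tz": -75,"wx": 0.008,"wy": 0,"wz": 0},
    {"tx": 0,"ty": -28,"tz": -98,"wx": 0.008,"wy": 0,"wz": 0},
    {"tx": 0,"ty": -36,"tz": -107,"wx": 0.008,"wy": 0,"wz": 0},
    {"tx": 0,"ty": -41,"tz": -108,"wx": 0.008,"wy": 0,"wz": 0},
    {"tx": 0,"ty": -41,"tz": -108,"wx": 0.008,"wy": 0,"wz": 0},
  ],
)

```text
time: 27.85
eef_pos: [0.4944, 0.1647, 0.3727]
tcp_rot: [0.759, -0.651, 0.002, -0.002]
contact_force: [-0.4, -0.5, -0.7]
opening: -0.001
```

```bash
python3 - <<'E'
from clampfit import *
gc(-15,0,95)
s=readout.get_state();c=cam('wrist');save(c,'w25')
a=cv2.imread('pics/w25.png');cv2.imwrite('pics/w25z.png',cv2.resize(a[60:170,220:400],None,fx=4.4,fy=4.4,interpolation=2))
for n in ('w19','w21','w23','w25'):
    a=cv2.imread(f'pics/{n}.png')[70:150,190:430]
    h=cv2.cvtColor(a,cv2.COLOR_BGR2HSV)
    m=(((h[...,0]<8)|(h[...,0]>172))&(h[...,1]>110)&(h[...,2]>70)).astype(np.uint8)
    k,_,st,ct=cv2.connectedComponentsWithStats(m)
    print(n,[(st[i].tolist(),np.round(ct[i],1).tolist(), round(st[i][4]/st[i][3],2)) for i in range(1,k) if st[i][4]>8])
E
```

```text
time 27.85 pos [0.4944 0.1647 0.3727] heading -1.4185 open -0.001 F [-0.4 -0.5 -0.7]
move {'t': array([  0. ,  54.6, 104.4]), 'w': array([-0.006 ,  0.0005,  0.0001])}
w19 [([59, 29, 6, 16, 77], [61.2, 36.6], np.float64(4.81)), ([186, 28, 6, 18, 90], [188.7, 36.8], np.float64(5.0))]
w21 [([61, 29, 5, 17, 57], [63.1, 37.3], np.float64(3.35)), ([185, 29, 5, 18, 71], [187.1, 37.1], np.float64(3.94))]
w23 [([185, 29, 3, 18, 39], [185.7, 37.1], np.float64(2.17)), ([64, 30, 2, 16, 28], [64.5, 37.2], np.float64(1.75))]
w25 [([185, 29, 3, 16, 22], [186.0, 36.1], np.float64(1.38))]
```

View pics/w25z.png

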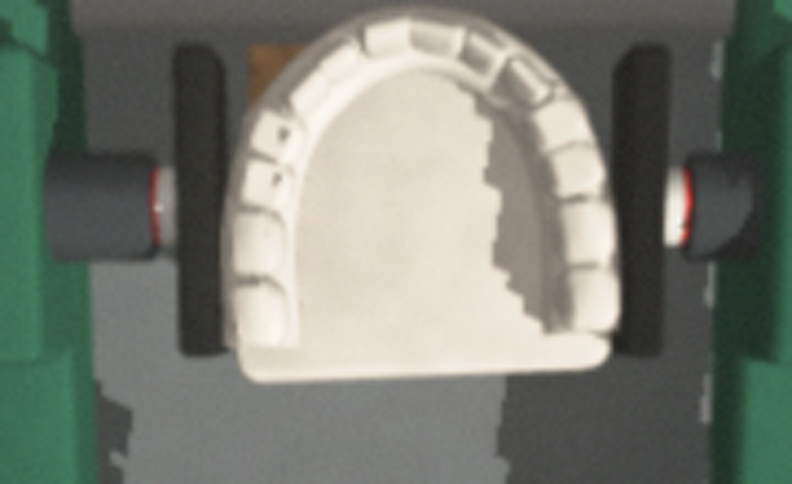

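>>> apply_moves(
  steps=[
    {"tx": 0,"ty": 25,"tz": 5,"wx": -0.004,"wy": 0,"wz": 0},
    {"tx": 0,"ty": 45,"tz": 25,"wx": -0.006,"wy": 0,"wz": 0},
    {"tx": 0,"ty": 53,"tz": 55,"wx": -0.006,"wy": 0,"wz": 0},
    {"tx": 0,"ty": 54.6,"tz": 85,"wx": -0.006,"wy": 0,"wz": 0},
    {"tx": 0,"ty": 54.6,"tz": 101,"wx": -0.006,"wy": 0,"wz": 0},
    {"tx": 0,"ty": 54.6,"tz": 104.5,"wx": -0.006,"wy": 0,"wz": 0},
    {"tx": 0,"ty": 54.6,"tz": 104.5,"wx": -0.006,"wy": 0,"wz": 0},
    {"tx": 0,"ty": 54.6,"tz": 104.5,"wx": -0.006,"wy": 0,"wz": 0},
  ],
)

```text
time: 28.7
eef_pos: [0.4414, 0.1567, 0.2694]
tcp_rot: [0.759, -0.651, 0.001, -0.001]
contact_force: [0.3, 0.8, 0.2]
opening: 0.002
```

```bash
python3 - <<'E'
from clampfit import *
gc(-0.2,0,93)
E
```

```text
time 28.7 pos [0.4414 0.1567 0.2694] heading -1.4184 open 0.002 F [0.3 0.8 0.2]
move {'t': array([  0.1, -14.4,   3.5]), 'w': array([-0.0023,  0.0005,  0.0002])}
```

>>> apply_moves(
  steps=[
    {"tx": 0,"ty": -3,"tz": 0.5,"wx": -0.002,"wy": 0,"wz": 0},
    {"tx": 0,"ty": -6,"tz": 1,"wx": -0.002,"wy": 0,"wz": 0},
    {"tx": 0,"ty": -9,"tz": 2,"wx": -0.002,"wy": 0,"wz": 0},
    {"tx": 0,"ty": -12,"tz": 3,"wx": -0.002,"wy": 0,"wz": 0},
    {"tx": 0,"ty": -14.4,"tz": 3.5,"wx": -0.002,"wy": 0,"wz": 0},
    {"tx": 0,"ty": -14.4,"tz": 3.5,"wx": -0.002,"wy": 0,"wz": 0},
  ],
)

```text
time: 29.3
eef_pos: [0.4538, 0.1588, 0.2641]
tcp_rot: [0.759, -0.651, -0.004, 0.004]
contact_force: [-8.4, -1.6, 4.4]
opening: -0.001
```

```bash
python3 - <<'E'
from clampfit import *
gc(-3.1,0,93.6)
s=readout.get_state();c=cam('wrist');save(c,'w26')
I=cv2.cvtColor(c['img'],cv2.COLOR_RGB2HSV)
m=cv2.inRange(I,(110,150,80),(125,255,255))
n,_,st,ct=cv2.connectedComponentsWithStats(m)
u=[ct[i] for i in range(1,n) if st[i][4]>200];print(u)
theta(c,s,u[::-1],[0,1.2])
E
```

```text
time 29.3 pos [0.4538 0.1588 0.2641] heading -1.4179 open -0.001 F [-8.4 -1.6  4.4]
move {'t': array([ 0.3,  1.1, -2.5]), 'w': array([0.0115, 0.0007, 0.0007])}
[array([308.425, 174.35 ]), array([308.63222632, 279.0098401 ])]
angle deg [15.98879087] [1. 0.]
angle deg [87.52755904] [ 1.3 -0. ]
```

>>> apply_moves(
  steps=[
    {"tx": 0,"ty": 4,"tz": 0,"wx": 0.002,"wy": 0,"wz": 0},
    {"tx": 0,"ty": 4,"tz": -15,"wx": 0.004,"wy": 0,"wz": 0},
    {"tx": 0,"ty": 2,"tz": -45,"wx": 0.006,"wy": 0,"wz": 0},
    {"tx": 0,"ty": -10,"tz": -75,"wx": 0.008,"wy": 0,"wz": 0},
    {"tx": 0,"ty": -28,"tz": -98,"wx": 0.008,"wy": 0,"wz": 0},
    {"tx": 0,"ty": -36,"tz": -107,"wx": 0.008,"wy": 0,"wz": 0},
    {"tx": 0,"ty": -40,"tz": -108,"wx": 0.008,"wy": 0,"wz": 0},
    {"tx": 0,"ty": -40,"tz": -108,"wx": 0.008,"wy": 0,"wz": 0},
  ],
)

```text
time: 30.15
eef_pos: [0.495, 0.1648, 0.3722]
tcp_rot: [0.759, -0.651, 0.002, -0.002]
contact_force: [-0.7, -0.1, -0.4]
opening: -0.002
```

```bash
python3 - <<'E'
from clampfit import *
gc(-15,0,95)
s=readout.get_state();c=cam('wrist');save(c,'w27')
a=cv2.imread('pics/w27.png');cv2.imwrite('pics/w27z.png',cv2.resize(a[60:170,220:400],None,fx=4.4,fy=4.4,interpolation=2))
for n in ('w25','w27'):
    a=cv2.imread(f'pics/{n}.png')[70:150,190:430]
    h=cv2.cvtColor(a,cv2.COLOR_BGR2HSV)
    m=(((h[...,0]<8)|(h[...,0]>172))&(h[...,1]>110)&(h[...,2]>70)).astype(np.uint8)
    k,_,st,ct=cv2.connectedComponentsWithStats(m)
    print(n,[(st[i].tolist(),np.round(ct[i],1).tolist(), round(st[i][4]/st[i][3],2)) for i in range(1,k) if st[i][4]>4])
c=cam('scene');save(c,'s27')
c=cam('top');save(c,'t27')
E
```

```text
time 30.15 pos [0.495  0.1648 0.3722] heading -1.4185 open -0.002 F [-0.7 -0.1 -0.4]
move {'t': array([1.000e-01, 5.510e+01, 1.039e+02]), 'w': array([-0.0058,  0.0006,  0.0001])}
w25 [([64, 29, 1, 8, 8], [64.0, 32.5], np.float64(1.0)), ([185, 29, 3, 16, 22], [186.0, 36.1], np.float64(1.38))]
w27 [([186, 31, 1, 8, 8], [186.0, 34.5], np.float64(1.0))]
```

View pics/w27z.png

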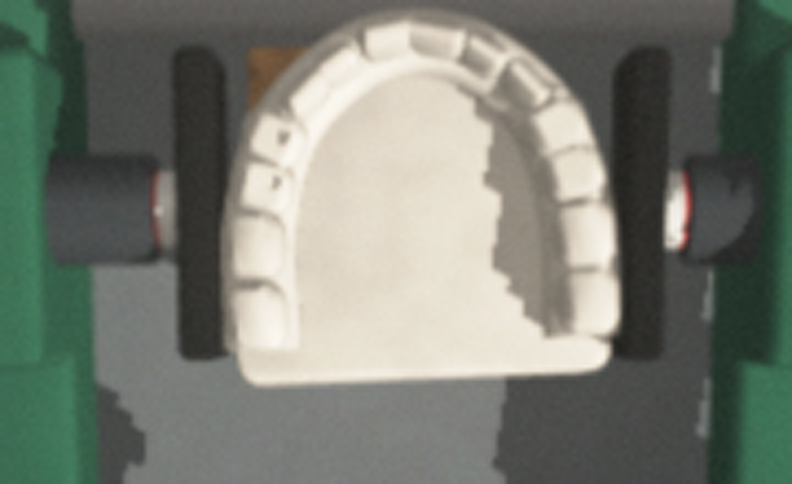

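View pics/s27.png

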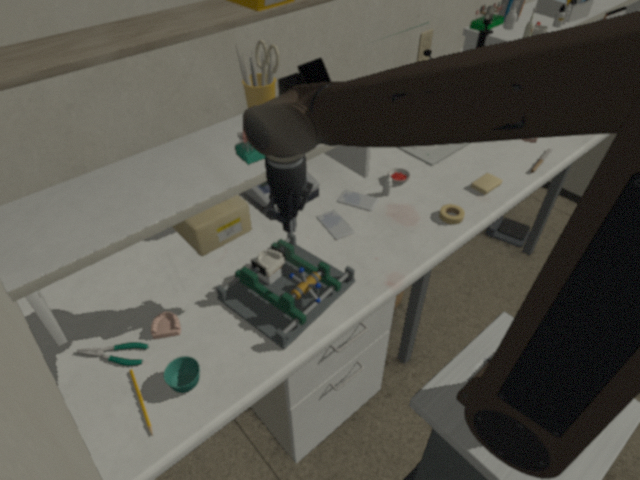

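```bash
python3 - <<'E'
from h import *
print(readout.get_state()['contact_force']); print(ctrl.sign_off())
E
```

```text
[-0.44722588 -0.85861508 -1.28544705]
the job is handed in; nothing more can be done
None
```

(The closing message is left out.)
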